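# Level the filling stand for an inlaid lid

## Task

The inlaid casket lid on the small levelling stand is to be filled, so its platform must lie level. Draw the carrying pin out of the stand and park it upright in the open notch of the bracket at the stand's side, pushed to the back with its collar resting on the bracket; then turn the two black foot-screw knobs until the platform is level, with the ball of its round level resting in the middle of the ring. Don't lean on the platform or the lid, and leave the other things on the bench where they are.

Things in the scene. Friction and masses are not known exactly. Their poses are not given: they have to be found in the camera images.
- stand: Levelling stand, fixed: green base 225 x 210 mm. Origin on the bench under its middle; +x from the knob side (towards the robot) to the pivot side, +y to the bracket side, z up. In this frame: pin axis (-0.100, 0), left screw (-0.100, 0.075), right screw (-0.100, -0.075), ball pivot (0.065, 0, 0.067), all fixed in the base.
- platform: Ground steel platform 170 x 190 x 10 mm on the ball pivot and two spring-wound foot screws, three ears on the knob side; origin at the pivot, z its normal, x and y as the stand's. Level, its top is at 72 mm; a dark brass-inlaid lid clamped on it, to 86 mm. At the start the left screw corner is 3.5 to 6.4 mm low, the right one 5.7 mm low to 5.7 mm high.
- left_screw_knob (a point): Mid-height centre (103 mm up) of the left black fluted knob, on the bracket's side: round, 40 mm across, from 90 to 116 mm above the bench, axis vertical. It turns on the spot (friction about 0.06 N m) and stays where left; grip it at any angle. Clockwise from above lifts its own corner of the platform 3.18 mm per rad (20 mm a turn), the other corner not.
- right_screw_knob (a point): Centre of the right black knob, the same as the left one, except that it leans up to 0.05 rad (its centre up to 2 mm aside) while the left corner is off level.
- left_screw (a joint): Turn of the left knob in rad, clockwise from above positive (lifts the left corner), stops at -4.2 and 4.2; 0 is where this corner is level with the pivot.
- right_screw (a joint): Turn of the right knob in rad, clockwise from above positive (lifts the right corner), stops at -4.2 and 4.2; 0 is where this corner is level with the pivot.
- pin: Steel carrying pin, about 110 g, loose and upright in a bore midway between the knobs, through a 16 mm hole in the middle ear into the base: shank 10 x 63.5 mm, collar 22 x 5 mm, round handle 20 mm across, 34 mm high. Origin at the shank's tip, z to the handle. At the start tip 15 mm, top 118 mm above the bench; lift 65 mm or more to clear the ear.
- pin_collar (a point): Centre of the underside of the pin's collar, 63.5 mm from the tip.
- notch_seat (a point): Parking place on the steel bracket left (+y) of the stand: point on its top face, 80 mm above the bench, where the pin's axis stands when parked. The notch, 14 mm wide, is open to the stand's -x (mouth 25 mm from here; the shank stops 2 mm beyond). Bracket 44 mm wide, 6 mm thick. Axes as the stand's.
- level_eye (a point): Centre of the round ball level, 40 mm across, on the rear strip of the platform.
- level_ball (a point): The 8 mm steel ball in that level's dish: it runs to the low side, 120 mm per rad of tilt (up to 14 mm), and lies at level_eye, in the middle of a black ring 12 mm across, when the platform is level.
- cork_block: Cork sanding block 110 x 65 x 38 mm. Bystander; origin under its centre.
- glue: Plastic glue bottle, 60 mm across, 170 mm tall. Bystander; origin under its centre.
- wax_tin: Flat closed metal wax tin, 84 mm across, 50 mm tall. Bystander; origin under its centre.
- mallet: Wooden mallet lying on the bench. Bystander; origin under its middle.
- screwdriver: Wood-handled screwdriver lying on the bench in front of the stand. Bystander; origin under its middle.
- try_square: Try square lying flat, 110 mm wooden stock and 130 mm steel blade. Bystander; origin under the middle of the stock.
- brass_weight: Brass knob weight, 44 mm across, 60 mm tall. Bystander; origin under its centre.
Not all that is in view belongs to the job. There is more than one size of the pin; the job needs the smallest.

How it is judged (in metres and radians):
On the way, in this order (a step that is already met when the one before it is completed fails the run):
1. the carrying pin is drawn clear of the platform and the base (z of pin in the frame of stand above 0.076 m), for 0.05 s.
2. the pin is parked in the notch and let go (horizontal distance between pin_collar and notch_seat below 0.006 m and z of pin_collar in the frame of notch_seat between -0.003 and 0.004 m and angle between pin's own z axis and vertical below 0.12 rad and contact force between the fingers and pin below 0.05 N), for 0.2 s.
3. the platform is levelled with the screws (angle between platform's own z axis and vertical below 0.012 rad), for 0.2 s.
At the end, for the whole second after the job is handed in: The platform is level within 0.012 rad (0.7 degrees), and the pin stands at rest in the notch, let go: its axis within 6 mm of the seat point, upright within 7 degrees, its collar on the bracket (within 3 to 4 mm) (all of step 2 and angle between platform's own z axis and vertical below 0.012 rad and linear speed of pin below 0.02 m/s); the robot touches nothing.
It fails at once if the platform or the lid is leaned on with more than 12 N (contact force between any of the fingers, the arm and platform above 12 N).
It fails at once if a bystander is pushed more than 20 mm or knocked over (distance of any of cork_block, glue, wax_tin, mallet, screwdriver, try_square, brass_weight from where it was at the start of the episode above 0.02 m or angle between any of cork_block, glue, wax_tin, mallet, screwdriver, try_square, brass_weight's own z axis and vertical above 0.4 rad).
It also fails if it takes over 64 s, if anything falls off the work surface, if the arm or the gripper's body presses on something with over 40 N, if the wrist force passes 120 N, or if a joint passes its speed limit or range.

## Robot

A 6-joint arm with a two-finger parallel gripper is mounted at the origin on the work surface. World frame = base frame: x ahead of the robot, y to its left, z up, the work surface at z = 0. Lengths are in mm, angles in rad, forces in N, time in s.
With the tool pointing down it reaches from about 350 to 875 mm from the base axis. Payload 4.2 kg.
Tool frame: the origin (TCP) lies on the mounting face of the last link; the fingertips stand 173 mm ahead of it and the grasp point (between the pads) lies 155 mm ahead of it; z points along the fingers, y is the line along which they close (so a half turn about z gives the same grasp; the last joint's range is limited). The gripper opens to 85 mm and grips with 20 to 120 N. Pads are 22 mm wide; open, the fingers measure 114 mm over their backs; the gripper's body (76 mm by 85 mm) begins 54 mm behind the grasp point. The pads swing forward as they close: fully open they stand 13 mm farther back than shut.
Start: joints at [-0.855, 0.385, 0.008, 0, -1.194, -0.259], TCP at [275.686, -560.89, 404.712] pointing down, gripper open.
Joint ranges: [-3.14, 3.14], [-1.21, 2.06], [-1.07, 1.41], [-3.16, 2.05], [-2.99, -0.16], [-3.1, 3.1]. Speed limits (rad/s): [2.79, 2.79, 3.14, 3.14, 3.14, 3.14].

## Interface

Orientations are given as a unit quaternion [x, y, z, w].
In Python, from bench import arm gives the robot as it stands. The module is installed in compiled form; this text tells all that it offers.
- The arm moves only by the tool move_arm, never from a script. Its arguments are lists of equal length, an entry for each row: "fingers": the finger opening in mm, from 0 to 85.4; "travel": the shift along the tool's x, y, z in mm, a list of three; "dr": the turn, a rotation vector about the tool's x, y, z in rad, a list of three. A call has 1 to 10 rows; each row is the pose to reach, as a shift and turn from the pose commanded when the call began, along the tool's axes at that moment; what a row does not reach only later rows make up. A row lasts 1/10 s, in which the tool goes at most 50 mm and 8.59 degrees, less where a joint would pass 70% of its speed; a pose out of reach is approached as far as the arm can. A call with a gripper value outside its range is refused whole. The fingers move at their own pace and stop on an object; the grip force is fixed at half the most. Time passes only in rows, so rows that repeat a pose let the fingers close. It gives the time, the measured TCP pose, the force, the opening and the grip force at its end, in the units of the state.
- arm.read_state(): the state, without advancing time (a new reading comes with each control period).
- arm.get_image(name): name is "side" or "top"; returns the picture (420x560x3 uint8, red, green, blue); there is no depth.
- arm.camera_model(name): a dict with "intrinsics" (3x3 intrinsics, pixels), "pose" (4x4, takes a point from camera to world coordinates). Camera axes: x right, y up, looking along -z (the intrinsics and any distortion apply to the point x, -y, -z); pixel columns grow to the right and rows downward; lengths in mm; the calibration is good to about 2 mm. A picture is of the moment at which its call begins. camera_model takes no time and is no camera call.
- arm.job_done(): hands the job in; it is judged then, once.
The state is a dict: "clock": time; "joints": joint angles; "joint_vel": joint speeds; "joint_efforts": joint torques, N m; "position": TCP position; "ee_rot": TCP orientation; "contact_force": force on the tool from outside, world axes, zero at the start; "wrist_torque": the same for the moment, N m; "gripper_width": finger opening in mm; "grasp_force": force on a finger pad.
Only numpy, scipy, OpenCV 4.12 (cv2) and the standard library are available. Lean on these libraries where they do the work, as an engineer would, in place of code of your own. Each camera call takes 0.05 s, during which the arm holds its last target. There are 200 camera calls.

## Working session

There is one attempt and no reset: what is moved stays moved. The work goes in short steps, Python scripts to look and compute and a tool call to move; the robot and the scene stay as the last step left them, time stands still between calls to the robot, and variables do not carry over. Pictures are saved under pics/ and viewed, at most 10 in all, crops included, and the job is handed in when it is done.

Besides the shell and the picture viewer there is one more tool, called after ">>>" as name(argument=value, ...) on one line, values as JSON. move_arm: Moves the arm, as the interface text tells. Its arguments: {"type":"object","properties":{"fingers":{"type":"array","items":{"type":"number"}},"travel":{"type":"array","items":{"type":"array","items":{"type":"number"}}},"dr":{"type":"array","items":{"type":"array","items":{"type":"number"}}}},"required":["fingers","travel","dr"]}

```bash
mkdir -p pics; python3 - <<'E'
from bench import arm
import cv2,numpy as np
np.set_printoptions(precision=4,suppress=True)
for n in("top","side"):
    im=arm.get_image(n); cv2.imwrite(f"pics/{n}0.png",cv2.resize(im[:,:,::-1],(800,600),interpolation=cv2.INTER_CUBIC)); cv2.imwrite(f"pics/raw_{n}0.png",im[:,:,::-1])
    m=arm.camera_model(n); print(n,m)
print(arm.read_state())
E
```

```text
top {'intrinsics': array([[528.1369,   0.    , 281.0247],
       [  0.    , 528.1369, 211.8293],
       [  0.    ,   0.    ,   1.    ]]), 'pose': array([[  -0.0112,    0.996 ,   -0.089 ,  410.7649],
       [  -0.9999,   -0.011 ,    0.0027,   44.474 ],
       [   0.0017,    0.089 ,    0.996 , 1522.4575],
       [   0.    ,    0.    ,    0.    ,    1.    ]])}
side {'intrinsics': array([[434.6138,   0.    , 278.062 ],
       [  0.    , 434.6138, 211.2983],
       [  0.    ,   0.    ,   1.    ]]), 'pose': array([[ -0.9791,   0.1582,  -0.1277, 387.2846],
       [ -0.2032,  -0.7434,   0.6372, 716.2292],
       [  0.0058,   0.6499,   0.76  , 900.597 ],
       [  0.    ,   0.    ,   0.    ,   1.    ]])}
{'clock': 0.1, 'joints': array([-0.8554,  0.3855,  0.0068, -0.0004, -1.194 , -0.2586]), 'joint_vel': array([ 0.0016, -0.0008,  0.0031,  0.0011,  0.0009,  0.0004]), 'joint_efforts': array([  0.0002, -39.332 ,  18.8929,   4.198 ,  -0.0026,   0.    ]), 'position': array([ 275.6222, -560.7458,  403.7218]), 'ee_rot': array([-0.2263,  0.974 ,  0.0009, -0.0003]), 'contact_force': array([ 0.7013, -0.9827, -0.5194]), 'wrist_torque': array([0.0086, 0.0409, 0.0555]), 'grasp_force': 0.0, 'gripper_width': 85.63560129758815}
```

View pics/top0.png

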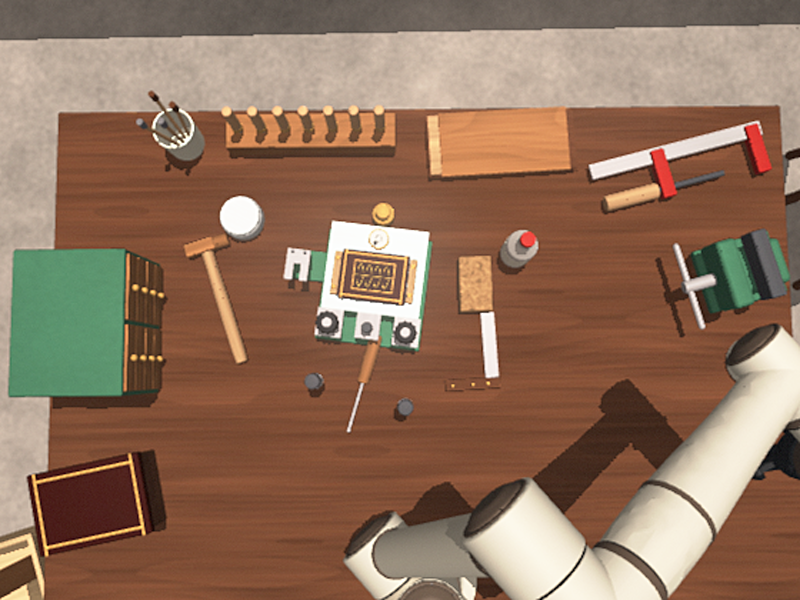

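View pics/side0.png

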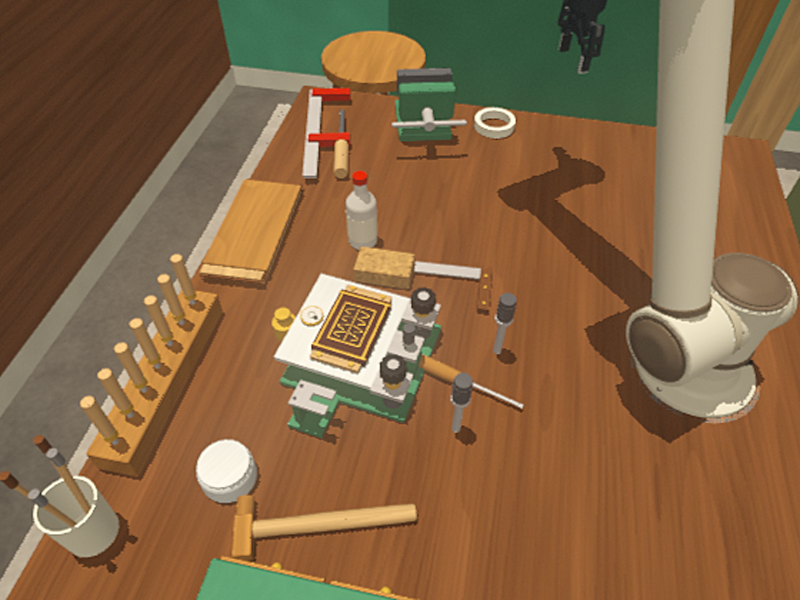

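The stand sits at about (370,285) in the top view, knobs at (327,322) and (405,332), pin at (367,327), notch bracket at (297,265). Two bigger loose pins stand in front of it at (314,382) and (404,408). I'll enlarge both views.

```bash
python3 - <<'E'
import cv2
a=cv2.imread("pics/raw_top0.png")[145:270,190:330]; b=cv2.imread("pics/raw_side0.png")[180:310,180:340]
cv2.imwrite("pics/top0c.png",cv2.resize(a,None,fx=5,fy=4.8/1,interpolation=cv2.INTER_CUBIC) if 0 else cv2.resize(a,None,fx=4.5,fy=4.5,interpolation=cv2.INTER_CUBIC))
cv2.imwrite("pics/side0c.png",cv2.resize(b,None,fx=4.5,fy=4.5,interpolation=cv2.INTER_CUBIC))
E
```

```text
(no output)
```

View pics/top0c.png

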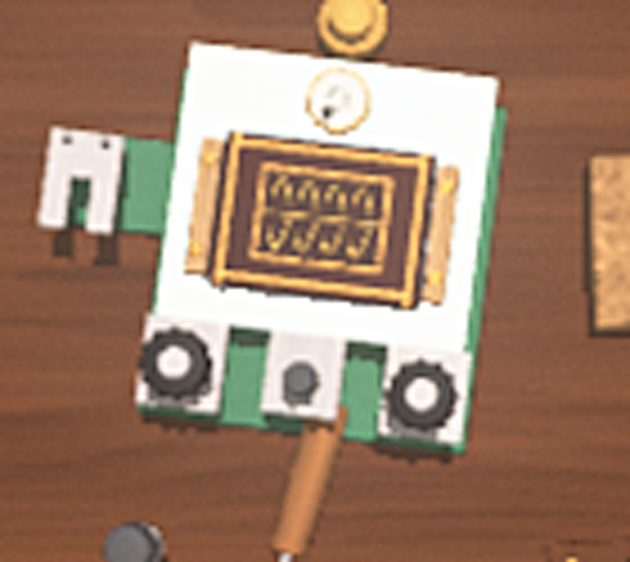

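View pics/side0c.png

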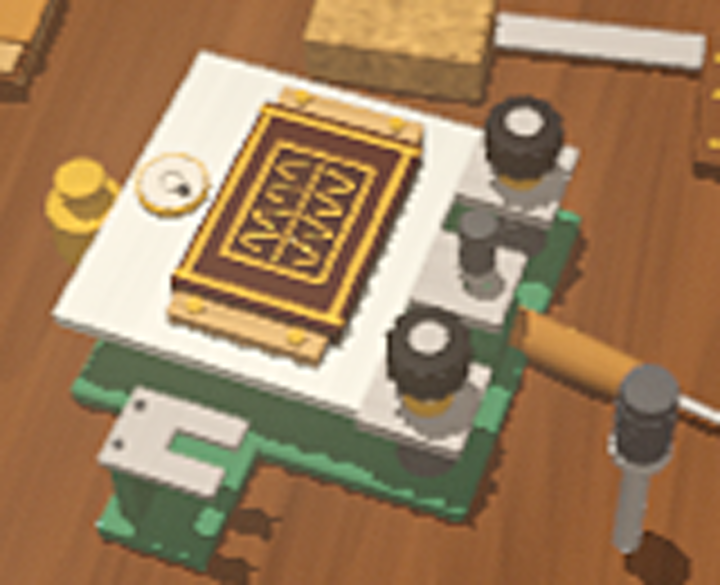

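```bash
cat >h.py <<'E'
from bench import arm
import numpy as np
from scipy.optimize import least_squares
from scipy.spatial.transform import Rotation as R
np.set_printoptions(precision=2,suppress=True)
CM={n:arm.camera_model(n) for n in("top","side")}
def proj(n,P):
    T=CM[n]["pose"]; p=(np.asarray(P,float)-T[:3,3])@T[:3,:3]; p=p*[1,-1,-1]
    q=p@CM[n]["intrinsics"].T; return (q/q[...,2:])[...,:2]
def ray(n,uv,z):
    T=CM[n]["pose"]; d=np.linalg.inv(CM[n]["intrinsics"])@[*uv,1]; d=T[:3,:3]@(d*[1,-1,-1]); o=T[:3,3]
    return o+d*(z-o[2])/d[2]
def crop(n,uv):  # first-crop pixels -> raw
    o={"top":(190,145),"side":(180,180)}[n]; return (np.array(uv)+.5)/4.5-.5+o
def w(st,P): # stand->world
    x,y,a=st; c,s=np.cos(a),np.sin(a); P=np.asarray(P,float); return np.stack([x+c*P[...,0]-s*P[...,1],y+s*P[...,0]+c*P[...,1],P[...,2]],-1)
E
python3 - <<'E'
from h import *
obs=[((-100,75,116),(175,362),(430,337)),((-100,-75,116),(421,394),(525,120)),((-100,0,118),(301,380),(478,220))]
for P,t,s in obs: print(P,ray("top",crop("top",t),P[2]),ray("side",crop("side",s),P[2]))
def f(v,which=("top","side")):
    r=[]
    for P,t,s in obs:
        if"top"in which:r+=list(proj("top",w(v,P))-crop("top",t))
        if"side"in which:r+=list(proj("side",w(v,P))-crop("side",s))
    return np.array(r)
for wh in (("top",),("side",),("top","side")):
    o=least_squares(f,[600,50,-.1],args=(wh,)); print(wh,o.x,o.fun)
st=o.x
print("seat top",ray("top",crop("top",(82,190)),80))
# bracket points: mouth notch corners, far corners ; top & side at z80
for nm,t,s in [("mouth outer corners mid",None,None)]: pass
for n,pts in (("top",[(50,128),(123,138),(38,225),(112,236),(68,229),(90,232)]),("side",[(140,387),(98,463),(249,424),(217,497),(243,441),(227,470)])):
    for p in pts:
        q=ray(n,crop(n,p),80); c,s=np.cos(st[2]),np.sin(st[2]); d=q[:2]-st[:2]; print(n,p,q,"stand:",c*d[0]+s*d[1],-s*d[0]+c*d[1])
for n,e,b in (("top",(338,100),(327,113)),("side",(172,183),(182,190))):
    for p in (e,b):
        q=ray(n,crop(n,p),75);d=q[:2]-st[:2]; print(n,p,q,"stand:",c*d[0]+s*d[1],-s*d[0]+c*d[1])
print("pin",w(st,(-100,0,118)),"L",w(st,(-100,75,103)),"R",w(st,(-100,-75,103)))
s=arm.read_state();print(R.from_quat(s["ee_rot"]).as_matrix())
E
```

```text
(-100, 75, 116) [502.53 181.12 116.  ] [500.04 181.57 116.  ]
(-100, -75, 116) [481.93  35.54 116.  ] [479.58  33.8  116.  ]
(-100, 0, 118) [490.9  106.43 118.  ] [490.82 107.18 118.  ]
('top',) [590.8   93.68  -0.14] [-0.31  0.09  0.79  0.23 -0.48 -0.33]
('side',) [589.22  93.86  -0.14] [-0.16  0.05 -0.1  -0.22  0.26  0.14]
('top', 'side') [589.9   93.82  -0.14] [-0.27  0.52 -0.52  0.02  0.86  0.51 -0.35 -0.23 -0.42  0.03 -0.04  0.13]
seat top [610.93 241.25  80.  ]
top (50, 128) [649.48 260.91  80.  ] stand: 36.07175208207651 173.68664738866457
top (123, 138) [642.79 216.16  80.  ] stand: 35.595429723778594 128.44245206552313
top (38, 225) [589.66 268.1   80.  ] stand: -24.166971551760223 172.59497253649394
top (112, 236) [582.4 222.9  80. ] stand: -25.153830252673025 126.82674204187897
top (68, 229) [587.   249.77  80.  ] stand: -24.287280318398743 154.07557281547653
top (90, 232) [585.01 236.34  80.  ] stand: -24.41608998026017 140.49204921208093
side (140, 387) [640.29 216.52  80.  ] stand: 33.06402696910477 128.4606960996261
side (98, 463) [646.96 262.6   80.  ] stand: 33.34683368069801 175.0129142886119
side (249, 424) [581.44 226.16  80.  ] stand: -26.54911148484676 129.92084936951673
side (217, 497) [585.51 268.77  80.  ] stand: -28.372284186279867 172.68720142386945
side (243, 441) [581.72 236.15  80.  ] stand: -27.649065678282817 139.85634292372822
side (227, 470) [584.9  253.47  80.  ] stand: -26.877115825100503 157.4488173393657
top (338, 100) [665.8   84.31  75.  ] stand: 76.4919088857985 1.0051193881814307
top (327, 113) [657.78  91.15  75.  ] stand: 67.60340793295241 6.680109134810181
side (172, 183) [664.66  83.17  75.  ] stand: 75.5155822119055 -0.2796322440265495
side (182, 190) [657.91  86.77  75.  ] stand: 68.34120004332794 2.355947684383512
pin [490.84 107.56 118.  ] L [501.14 181.85 103.  ] R [480.54  33.27 103.  ]
[[-0.9  -0.44 -0.  ]
 [-0.44  0.9   0.  ]
 [ 0.    0.   -1.  ]]
```

```bash
cat >>h.py <<'E'
ST=(589.9,93.82,-.1375)
def Rd(yaw): # tool down, tool y at world angle yaw
    y=np.array([np.cos(yaw),np.sin(yaw),0]); z=np.array([0,0,-1.]); return R.from_matrix(np.stack([np.cross(y,z),y,z],1))
def go(p,yaw):
    s=arm.read_state(); r=R.from_quat(s["ee_rot"]); d=np.asarray(p)-s["position"]
    print("travel",r.inv().apply(d),"dr",np.round((r.inv()*Rd(yaw)).as_rotvec(),3),"dist",np.linalg.norm(d))
def st():
    s=arm.read_state(); m=R.from_quat(s["ee_rot"]).as_matrix(); print("t",s["clock"],"pos",s["position"],"yaw",np.round(np.arctan2(m[1,1],m[0,1]),3),"j",s["joints"],"F",s["contact_force"],"w",s["gripper_width"],"g",s["grasp_force"])
E
python3 - <<'E'
from h import *
go((490.8,107.5,380),-.1375+np.pi)
E
```

```text
travel [-487.78  504.85   24.66] dr [ 0.    0.   -0.98] dist 702.4361872851797
```

>>> move_arm(fingers=[45,45,45,45,45,45,45,45,45,45], travel=[[-244,252,0],[-244,252,0],[-244,252,0],[-244,252,0],[-244,252,0],[-244,252,0],[-488,505,20],[-488,505,20],[-488,505,20],[-488,505,20]], dr=[[0,0,-0.98],[0,0,-0.98],[0,0,-0.98],[0,0,-0.98],[0,0,-0.98],[0,0,-0.98],[0,0,-0.98],[0,0,-0.98],[0,0,-0.98],[0,0,-0.98]])

```text
clock: 1.1
position: [428.8, -83.2, 394.7]
ee_rot: [-0.658, 0.753, -0.0, 0.0]
contact_force: [0.2, -1.6, -0.3]
gripper_width: 45.0
grasp_force: 0.0
```

```bash
python3 - <<'E'
from h import *
st(); go((490.8,107.5,350),-.1375+np.pi)
E
```

```text
t 1.1 pos [428.83 -83.24 394.73] yaw 3.008 j [ 0.18  0.07 -0.44 -0.   -1.06 -0.32] F [ 0.16 -1.58 -0.26] w 45.016873698276044 g 0.0
travel [-197.3   -35.95   44.77] dr [-0.  0.  0.] dist 205.48147217662978
```

>>> move_arm(fingers=[45,45,45,45,45,45,45,45], travel=[[-197,-36,45],[-197,-36,45],[-197,-36,45],[-197,-36,45],[-197,-36,45],[-197,-36,45],[-197,-36,45],[-197,-36,45]], dr=[[0,0,0],[0,0,0],[0,0,0],[0,0,0],[0,0,0],[0,0,0],[0,0,0],[0,0,0]])

```text
clock: 1.9
position: [490.6, 104.0, 350.1]
ee_rot: [-0.658, 0.753, -0.0, 0.0]
contact_force: [-1.3, -0.1, -0.1]
gripper_width: 45.0
grasp_force: 0.0
```

```bash
python3 - <<'E'
from h import *
import cv2
st(); go((490.8,107.5,259),-.1375+np.pi)
a=arm.get_image("side")[:,:,::-1]; cv2.imwrite("pics/raw_s1.png",a)
# where should the grasp point project
p=arm.read_state()["position"]
cv2.imwrite("pics/s1.png",cv2.resize(a[120:280,200:400],None,fx=3.5,fy=3.5,interpolation=cv2.INTER_CUBIC))
E
```

```text
t 1.9 pos [490.61 103.98 350.12] yaw 3.006 j [ 0.53  0.23 -0.37 -0.   -0.97 -0.67] F [-1.34 -0.09 -0.09] w 45.02765519811555 g 0.0
travel [-3.5   0.31 91.12] dr [-0.  0.  0.] dist 91.19241876127519
```

View pics/s1.png

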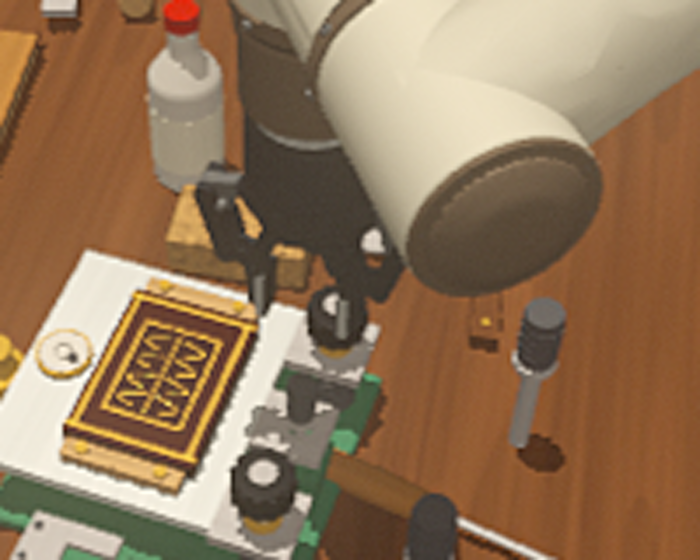

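>>> move_arm(fingers=[45,45,45,45,45,45,45,45], travel=[[-3.5,0,20],[-3.5,0,40],[-3.5,0,60],[-3.5,0,75],[-3.5,0,85],[-3.5,0,91],[-3.5,0,91],[-3.5,0,91]], dr=[[0,0,0],[0,0,0],[0,0,0],[0,0,0],[0,0,0],[0,0,0],[0,0,0],[0,0,0]])

```text
clock: 2.75
position: [491.7, 108.6, 259.4]
ee_rot: [-0.658, 0.753, -0.0, 0.001]
contact_force: [0.1, -0.3, 0.3]
gripper_width: 45.0
grasp_force: 0.0
```

>>> move_arm(fingers=[15,15,15,15,15,15], travel=[[0,0,0],[0,0,0],[0,0,0],[0,0,0],[0,0,0],[0,0,0]], dr=[[0,0,0],[0,0,0],[0,0,0],[0,0,0],[0,0,0],[0,0,0]])

```text
clock: 3.35
position: [491.6, 108.8, 259.6]
ee_rot: [-0.658, 0.753, -0.0, 0.0]
contact_force: [-1.1, 0.1, 6.2]
gripper_width: 18.6
grasp_force: 58.5
```

```bash
python3 - <<'E'
from h import *
st()
E
```

```text
t 3.35 pos [491.57 108.82 259.58] yaw 3.008 j [ 0.54  0.34 -0.48  0.   -0.75 -0.67] F [-1.14  0.08  6.17] w 18.592732421488037 g 58.45003008842468
```

>>> move_arm(fingers=[15,15,15,15,15,15,15,15,15,15], travel=[[0,0,-5],[0,0,-15],[0,0,-30],[0,0,-45],[0,0,-60],[0,0,-75],[0,0,-95],[0,0,-115],[0,0,-118],[0,0,-118]], dr=[[0,0,0],[0,0,0],[0,0,0],[0,0,0],[0,0,0],[0,0,0],[0,0,0],[0,0,0],[0,0,0],[0,0,0]])

```text
clock: 4.35
position: [491.3, 108.6, 377.2]
ee_rot: [-0.658, 0.753, 0.0, 0.001]
contact_force: [0.1, 0.0, -1.7]
gripper_width: 18.3
grasp_force: 58.6
```

```bash
python3 - <<'E'
from h import *
st(); t=w(ST,(-55,149.5,377)); print(t); go(t,-.1375+np.pi)
for uv in [(314,382),(404,408)]: print(ray("top",np.array(uv)*.7,100))
E
```

```text
t 4.35 pos [491.26 108.6  377.17] yaw 3.007 j [ 0.54  0.2  -0.33 -0.   -1.04 -0.67] F [ 0.08  0.05 -1.67] w 18.307981830599125 g 58.597514033317566
[555.91 249.45 377.  ]
travel [-148.24  -45.22    0.38] dr [-0.  0.  0.] dist 154.97911968193014
[390.22 206.24 100.  ]
[339.97  38.07 100.  ]
```

>>> move_arm(fingers=[15,15,15,15,15,15,15,15,15,15], travel=[[-25,-8,0],[-60,-18,0],[-100,-30,0],[-130,-40,0],[-148,-45,0],[-148,-45,20],[-148,-45,45],[-148,-45,70],[-148,-45,90],[-148,-45,90]], dr=[[0,0,0],[0,0,0],[0,0,0],[0,0,0],[0,0,0],[0,0,0],[0,0,0],[0,0,0],[0,0,0],[0,0,0]])

```text
clock: 5.35
position: [554.5, 248.5, 281.8]
ee_rot: [-0.658, 0.753, 0.001, -0.005]
contact_force: [0.5, -0.2, -1.0]
gripper_width: 18.3
grasp_force: 58.7
```

```bash
python3 - <<'E'
from h import *
import cv2
st()
a=arm.get_image("side")[:,:,::-1];b=arm.get_image("top")[:,:,::-1]
cv2.imwrite("pics/raw_s2.png",a);cv2.imwrite("pics/raw_t2.png",b)
cv2.imwrite("pics/s2.png",cv2.resize(a[215:315,180:300],None,fx=6,fy=6,interpolation=cv2.INTER_CUBIC))
E
```

```text
t 5.35 pos [554.5  248.46 281.8 ] yaw 3.007 j [ 0.69  0.47 -0.19 -0.   -0.92 -0.82] F [ 0.48 -0.17 -0.99] w 18.328159850191017 g 58.68347883224487
```

View pics/s2.png

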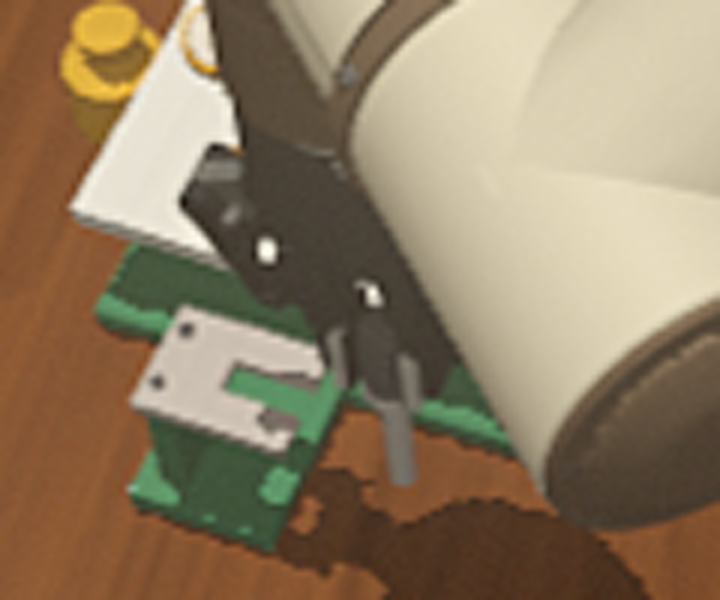

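```bash
python3 - <<'E'
from h import *
def inst(q):
    c,s=np.cos(ST[2]),np.sin(ST[2]); d=q[:2]-np.array(ST[:2]); return np.array([c*d[0]+s*d[1],-s*d[0]+c*d[1]])
q=ray("side",(180+403/6-.4,215+479/6-.4),37.2); print("tip",q,inst(q)); print("tcp",inst(arm.read_state()["position"]))
# expected picture position of the pin axis from tcp, tip z 37.2
p=arm.read_state()["position"]; print((proj("side",np.array([[p[0],p[1],37.2],[p[0],p[1],70]]))-[180,215])*6)
for P in [(-25,142.5),(-25,156.5),(-25,127.5),(-25,171.5),(35,127.5),(35,171.5)]:
    print(P,(proj("side",w(ST,(*P,80)))-[180,215])*6)
E
```

```text
tip [551.19 247.45  37.2 ] [-59.4  146.87]
tcp [-55.02 149.34]
[[387.23 478.58]
 [382.48 433.23]]
(-25, 142.5) [312.22 379.41]
(-25, 156.5) [296.74 410.68]
(-25, 127.5) [328.49 346.53]
(-25, 171.5) [279.84 444.82]
(35, 127.5) [180.8 300.2]
(35, 171.5) [128.61 395.85]
```

```bash
cat >>h.py <<'E'
import cv2
def rect(img,n,z,x0,x1,y0,y1,k=6): # rectify plane z of the stand frame; rows: x from x1 down to x0, cols: y from y1 to y0
    src=np.float32([[0,0],[(y1-y0)*k,0],[(y1-y0)*k,(x1-x0)*k],[0,(x1-x0)*k]])
    dst=proj(n,w(ST,np.array([(x1,y1,z),(x1,y0,z),(x0,y0,z),(x0,y1,z)],float))).astype(np.float32)
    return cv2.warpPerspective(img,cv2.getPerspectiveTransform(dst,src),((y1-y0)*k,(x1-x0)*k),flags=cv2.INTER_CUBIC)
E
python3 - <<'E'
from h import *
o=[]
for n in("top","side"):
    r=rect(cv2.imread(f"pics/raw_{n}0.png"),n,80,-40,50,120,180)
    for x in range(-40,51,10): cv2.line(r,(0,(50-x)*6),(8,(50-x)*6),(0,0,255),1)
    for y in range(120,181,10): cv2.line(r,((180-y)*6,0),((180-y)*6,8),(0,0,255),1)
    cv2.line(r,(180,0),(180,540),(0,255,255),1)
    o.append(r)
cv2.imwrite("pics/rect.png",np.hstack(o))
g=cv2.imread("pics/raw_s2.png")
for v in(286,290,293): print(v,g[v,238:256].sum(1))
E
```

```text
286 [289 287 287 288 280 287 314 340 333 323 270 182 168 178 188 186 186 199]
290 [292 284 286 278 272 263 287 331 334 323 293 262 262 263 259 266 271 274]
293 [223 288 285 272 260 234 253 306 334 329 303 279 258 266 258 264 265 271]
```

View pics/rect.png

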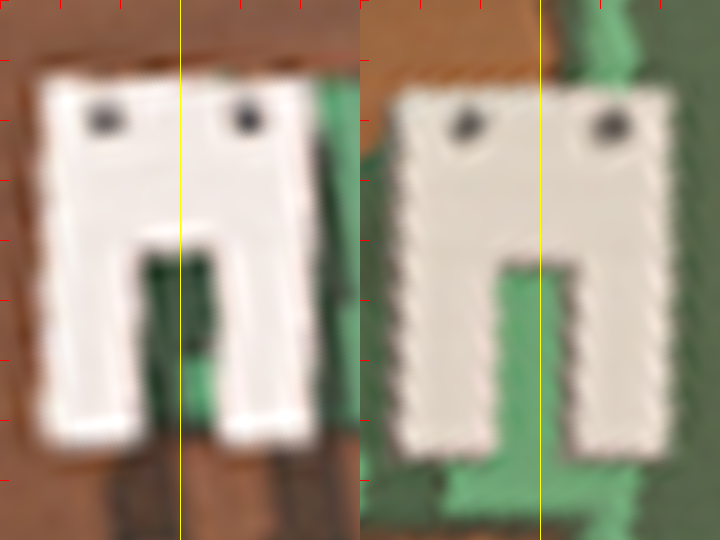

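>>> move_arm(fingers=[15,15,15,15,15,15], travel=[[-3,0,8],[-3,0,16],[-3,0,16],[-3,0,16],[-3,0,16],[-3,0,16]], dr=[[0,0,0],[0,0,0],[0,0,0],[0,0,0],[0,0,0],[0,0,0]])

```text
clock: 6.05
position: [556.3, 252.3, 271.2]
ee_rot: [-0.658, 0.753, -0.0, 0.0]
contact_force: [0.3, -0.1, -0.9]
gripper_width: 18.8
grasp_force: 58.7
```

```bash
python3 - <<'E'
from h import *
st(); p=arm.read_state()["position"]; c,s=np.cos(ST[2]),np.sin(ST[2]); d=p-[ST[0],ST[1],0]; print("stand",c*d[0]+s*d[1],-s*d[0]+c*d[1])
E
```

```text
t 6.05 pos [556.3  252.33 271.23] yaw 3.008 j [ 0.69  0.48 -0.2   0.   -0.89 -0.82] F [ 0.3  -0.14 -0.9 ] w 18.832083133177 g 58.68280470371246
stand -55.005488424788226 152.40836969795
```

>>> move_arm(fingers=[15,15,15,15,15,15,15,15,15,15], travel=[[0,0,6.5],[0,0,6.5],[0,-6,6.5],[0,-14,6.5],[0,-20,6.5],[0,-25,6.5],[0,-30,6.5],[0,-35,6.5],[0,-38,6.5],[0,-38,6.5]], dr=[[0,0,0],[0,0,0],[0,0,0],[0,0,0],[0,0,0],[0,0,0],[0,0,0],[0,0,0],[0,0,0],[0,0,0]])

```text
clock: 7.05
position: [594.2, 247.1, 264.2]
ee_rot: [-0.658, 0.753, -0.0, 0.0]
contact_force: [-0.3, 0.6, -0.4]
gripper_width: 18.6
grasp_force: 58.7
```

```bash
cat >>h.py <<'E'
def ist():
    p=arm.read_state()["position"]; c,s=np.cos(ST[2]),np.sin(ST[2]); d=p-[ST[0],ST[1],0]; print("stand",c*d[0]+s*d[1],-s*d[0]+c*d[1])
E
python3 - <<'E'
from h import *
st(); ist()
a=arm.get_image("side")[:,:,::-1]
cv2.imwrite("pics/s3.png",cv2.resize(a[215:315,180:300],None,fx=6,fy=6,interpolation=cv2.INTER_CUBIC))
E
```

```text
t 7.05 pos [594.25 247.12 264.21] yaw 3.007 j [ 0.65  0.54 -0.12  0.   -0.91 -0.78] F [-0.29  0.61 -0.42] w 18.59229340838351 g 58.687564730644226
stand -16.703416924112943 152.44448307225434
```

View pics/s3.png

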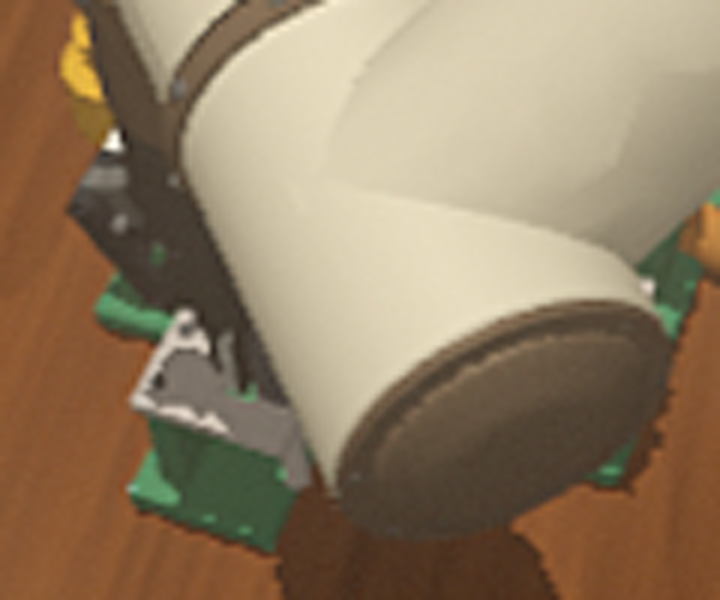

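>>> move_arm(fingers=[15,15,15,15,15,15,15,15,15,15], travel=[[0,-5,0],[0,-10,0],[0,-14,0],[0,-16,0],[0,-17,0],[0,-18,0],[0,-18,0],[0,-18,1],[0,-18,2],[0,-18,2]], dr=[[0,0,0],[0,0,0],[0,0,0],[0,0,0],[0,0,0],[0,0,0],[0,0,0],[0,0,0],[0,0,0],[0,0,0]])

```text
clock: 8.1
position: [611.6, 244.8, 262.1]
ee_rot: [-0.658, 0.753, 0.0, -0.0]
contact_force: [-0.2, 0.7, 0.0]
gripper_width: 18.4
grasp_force: 58.7
```

```bash
python3 - <<'E'
from h import *
st(); ist()
E
```

```text
t 8.1 pos [611.57 244.83 262.08] yaw 3.008 j [ 0.63  0.56 -0.08 -0.   -0.93 -0.76] F [-0.23  0.71  0.01] w 18.39206544407591 g 58.68773102760315
stand 0.7631213464954065 152.5561345661451
```

>>> move_arm(fingers=[15,15,15,15], travel=[[0,-1,0],[0,-2,0],[0,-2,0],[0,-2,0]], dr=[[0,0,0],[0,0,0],[0,0,0],[0,0,0]])

```text
clock: 8.5
position: [613.3, 244.6, 262.2]
ee_rot: [-0.658, 0.753, 0.0, -0.001]
contact_force: [-3.5, 0.9, 1.3]
gripper_width: 18.4
grasp_force: 58.8
```

>>> move_arm(fingers=[15,15,15,15], travel=[[0,0,0.5],[0,0,1],[0,0,1],[0,0,1]], dr=[[0,0,0],[0,0,0],[0,0,0],[0,0,0]])

```text
clock: 8.9
position: [613.3, 244.6, 261.3]
ee_rot: [-0.658, 0.753, 0.0, -0.001]
contact_force: [-5.4, 1.2, 1.1]
gripper_width: 18.3
grasp_force: 58.9
```

>>> move_arm(fingers=[15,15,15,15,15], travel=[[0,1,0],[0,1.5,0.5],[0,1.5,1],[0,1.5,1.5],[0,1.5,1.5]], dr=[[0,0,0],[0,0,0],[0,0,0],[0,0,0],[0,0,0]])

```text
clock: 9.4
position: [612.6, 244.6, 261.2]
ee_rot: [-0.658, 0.753, -0.001, 0.001]
contact_force: [-3.4, -0.9, 6.2]
gripper_width: 18.6
grasp_force: 59.4
```

>>> move_arm(fingers=[24,34,45,45,45,45,45,45,45,45], travel=[[0,0,0],[0,0,0],[0,0,0],[0,0,-5],[0,0,-20],[0,0,-40],[0,0,-60],[0,0,-80],[0,0,-90],[0,0,-90]], dr=[[0,0,0],[0,0,0],[0,0,0],[0,0,0],[0,0,0],[0,0,0],[0,0,0],[0,0,0],[0,0,0],[0,0,0]])

```text
clock: 10.4
position: [612.5, 244.9, 351.7]
ee_rot: [-0.658, 0.753, -0.0, 0.002]
contact_force: [0.3, 0.3, 0.1]
gripper_width: 44.8
grasp_force: 0.0
```

```bash
python3 - <<'E'
from h import *
st(); go((*w(ST,(-100,75,0))[:2]+[.8,1.0],350),-.1375+np.pi)
E
```

```text
t 10.4 pos [612.5 244.9 351.7] yaw 3.008 j [ 0.63  0.48  0.02  0.   -1.11 -0.76] F [0.27 0.35 0.06] w 44.769354090804036 g 0.0
travel [ 76.28 101.31   1.2 ] dr [-0.  0.  0.] dist 126.81800835046106
```

>>> move_arm(fingers=[62,62,62,62,62,62,62,62,62,62], travel=[[76,101,0],[76,101,0],[76,101,0],[76,101,0],[76,101,0],[76,101,0],[76,101,0],[76,101,0],[76,101,0],[76,101,0]], dr=[[0,0,-1],[0,0,-1],[0,0,-1],[0,0,-1],[0,0,-1],[0,0,-1],[0,0,-1],[0,0,-1],[0,0,-1],[0,0,-1]])

```text
clock: 11.4
position: [501.9, 182.9, 349.3]
ee_rot: [0.938, -0.346, -0.0, 0.0]
contact_force: [0.1, 0.4, -0.6]
gripper_width: 62.1
grasp_force: 0.0
```

```bash
python3 - <<'E'
from h import *
st(); go((*w(ST,(-100,75,0))[:2]+[.8,1.0],261),-.1375+np.pi+1)
a=arm.get_image("side")[:,:,::-1]; cv2.imwrite("pics/raw_s4.png",a)
o=[rect(cv2.imread("pics/raw_top0.png"),"top",74,50,100,-25,25,5),rect(cv2.imread("pics/raw_side0.png"),"side",74,50,100,-25,25,5),rect(a,"side",74,50,100,-25,25,5)]
for r in o:
    for x in range(-20,21,10): cv2.line(r,((25-x)*5,0),((25-x)*5,6),(0,0,255),1)
    for x in range(60,100,10): cv2.line(r,(0,(100-x)*5),(6,(100-x)*5),(0,0,255),1)
q=[cv2.resize(a[215:275,190:280],(375,250),interpolation=cv2.INTER_CUBIC),cv2.resize(a[180:280,190:340],(375,250),interpolation=cv2.INTER_CUBIC)]
cv2.imwrite("pics/m1.png",np.vstack([np.hstack(o),np.hstack(q)]))
E
```

```text
t 11.4 pos [501.92 182.9  349.32] yaw -2.277 j [ 0.65  0.28 -0.3  -0.   -1.    0.21] F [ 0.09  0.41 -0.59] w 62.08468615776224 g 0.0
travel [ 0.08 -0.01 88.32] dr [0. 0. 0.] dist 88.31516659413573
```

View pics/m1.png

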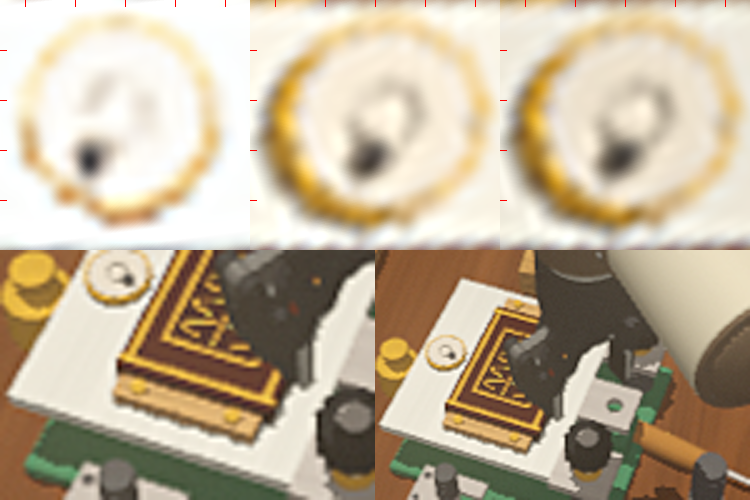

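>>> move_arm(fingers=[62,62,62,62,62,62,62,62,62,62], travel=[[0,0,0],[0,0,0],[0,0,0],[0,0,0],[0,0,10],[0,0,30],[0,0,50],[0,0,70],[0,0,87],[0,0,87]], dr=[[0,0,1.1],[0,0,1.1],[0,0,1.1],[0,0,1.1],[0,0,1.1],[0,0,1.1],[0,0,1.1],[0,0,1.1],[0,0,1.1],[0,0,1.1]])

```text
clock: 12.45
position: [501.2, 182.4, 260.5]
ee_rot: [-0.619, 0.785, 0.0, -0.003]
contact_force: [-1.3, 0.8, -0.2]
gripper_width: 61.8
grasp_force: 0.0
```

>>> move_arm(fingers=[62,62,35,35,35,35,35,35], travel=[[0,0,0],[0,0,0],[0,0,0],[0,0,0],[0,0,0],[0,0,0],[0,0,0],[0,0,0]], dr=[[0,0,0],[0,0,0],[0,0,0],[0,0,0],[0,0,0],[0,0,0],[0,0,0],[0,0,0]])

```text
clock: 13.25
position: [501.3, 183.2, 264.1]
ee_rot: [-0.62, 0.785, 0.0, -0.0]
contact_force: [-6.0, 1.6, 5.5]
gripper_width: 38.4
grasp_force: 59.9
```

```bash
python3 - <<'E'
from h import *
st();ist();print(arm.read_state()["wrist_torque"])
E
```

```text
t 13.25 pos [501.26 183.22 264.05] yaw 2.908 j [ 0.65  0.38 -0.4  -0.   -0.79 -0.89] F [-6.01  1.55  5.5 ] w 38.39785813012076 g 59.88430202007294
stand -100.05776414109494 76.40392617213699
[ 0.59  1.57 -0.01]
```

>>> move_arm(fingers=[35,35,35,35,35,35,35,35,35,35], travel=[[0,0,0],[0,0,0],[0,0,0],[0,0,0],[0,0,0],[0,0,0],[0,0,0],[0,0,0],[0,0,0],[0,0,0]], dr=[[0,0,-0.1],[0,0,-0.2],[0,0,-0.34],[0,0,-0.48],[0,0,-0.62],[0,0,-0.75],[0,0,-0.85],[0,0,-0.95],[0,0,-1],[0,0,-1]])

```text
clock: 14.25
position: [500.4, 183.0, 264.0]
ee_rot: [0.92, -0.391, -0.001, 0.001]
contact_force: [-9.3, 2.6, 8.8]
gripper_width: 38.2
grasp_force: 60.2
```

```bash
python3 - <<'E'
from h import *
st();ist();print(arm.read_state()["wrist_torque"])
E
```

```text
t 14.25 pos [500.41 183.   264.04] yaw -2.375 j [ 0.65  0.38 -0.4  -0.   -0.79  0.11] F [-9.27  2.57  8.83] w 38.176643537270664 g 60.21442115306854
stand -100.8716076540388 76.07416551386244
[0.85 2.5  0.06]
```

>>> move_arm(fingers=[35,35,35,35,35,35,35,35,35,35], travel=[[-0.7,0.7,-1],[-0.7,0.7,-1],[-0.7,0.7,-1],[-0.7,0.7,-1],[-0.7,0.7,-1],[-0.7,0.7,-1],[-0.7,0.7,-1],[-0.7,0.7,-1],[-0.7,0.7,-1],[-0.7,0.7,-1]], dr=[[0,0,-0.1],[0,0,-0.2],[0,0,-0.34],[0,0,-0.48],[0,0,-0.62],[0,0,-0.75],[0,0,-0.85],[0,0,-0.95],[0,0,-1],[0,0,-1]])

```text
clock: 15.25
position: [499.9, 182.1, 264.1]
ee_rot: [0.995, 0.097, -0.002, 0.001]
contact_force: [-5.5, -2.0, 4.2]
gripper_width: 38.2
grasp_force: 61.6
```

```bash
python3 - <<'E'
from h import *
st();ist();print(arm.read_state()["wrist_torque"])
E
```

```text
t 15.25 pos [499.92 182.1  264.12] yaw -1.376 j [ 0.65  0.38 -0.4  -0.   -0.79  1.11] F [-5.5  -2.02  4.19] w 38.183324528690775 g 61.578876972198486
stand -101.23358755263135 75.11141113197885
[-0.53  1.41  0.11]
```

>>> move_arm(fingers=[35,35,35,35,35,35], travel=[[0,0,0],[0,0,0],[0,0,0],[0,0,0],[0,0,0],[0,0,0]], dr=[[0,0,-0.08],[0,0,-0.16],[0,0,-0.24],[0,0,-0.32],[0,0,-0.4],[0,0,-0.4]])

```text
clock: 15.85
position: [500.1, 181.7, 264.1]
ee_rot: [0.956, 0.293, -0.002, 0.001]
contact_force: [-3.5, -4.9, 4.4]
gripper_width: 38.6
grasp_force: 61.6
```

```bash
python3 - <<'E'
from h import *
st();ist();print(arm.read_state()["wrist_torque"])
E
```

```text
t 15.85 pos [500.09 181.74 264.09] yaw -0.976 j [ 0.65  0.38 -0.4   0.   -0.79  1.51] F [-3.54 -4.9   4.35] w 38.56865303920732 g 61.6496479511261
stand -101.01733370487263 74.78333992531824
[-1.13  1.02  0.08]
```

>>> move_arm(fingers=[35,35,35,35], travel=[[0,0,0],[0,0,0],[0,0,0],[0,0,0]], dr=[[0,0,-0.06],[0,0,-0.12],[0,0,-0.18],[0,0,-0.18]])

```text
clock: 16.25
position: [501.2, 182.7, 264.1]
ee_rot: [0.926, 0.377, 0.001, -0.0]
contact_force: [0.0, -3.1, -0.9]
gripper_width: 38.2
grasp_force: 61.7
```

```bash
python3 - <<'E'
from h import *
st();print(arm.read_state()["wrist_torque"])
E
```

```text
t 16.25 pos [501.19 182.66 264.12] yaw -0.797 j [ 0.65  0.38 -0.4   0.   -0.79  1.69] F [ 0.03 -3.08 -0.88] w 38.24570361364348 g 61.742870807647705
[-0.39 -0.17  0.08]
```

>>> move_arm(fingers=[35,35,35,35], travel=[[0,0,0],[0,0,0],[0,0,0],[0,0,0]], dr=[[0,0,-0.06],[0,0,-0.12],[0,0,-0.18],[0,0,-0.18]])

```text
clock: 16.65
position: [502.2, 184.5, 264.2]
ee_rot: [0.889, 0.459, 0.004, -0.001]
contact_force: [2.8, 4.0, -3.8]
gripper_width: 38.0
grasp_force: 61.8
```

```bash
python3 - <<'E'
from h import *
st();print(arm.read_state()["wrist_torque"])
E
```

```text
t 16.65 pos [502.23 184.48 264.21] yaw -0.618 j [ 0.66  0.38 -0.4  -0.   -0.78  1.87] F [ 2.8   3.98 -3.82] w 38.02498020973196 g 61.80849552154541
[ 1.5  -0.89 -0.22]
```

>>> move_arm(fingers=[35,35,35], travel=[[0,0,0],[0,0,0],[0,0,0]], dr=[[0,0,-0.06],[0,0,-0.12],[0,0,-0.12]])

```text
clock: 16.95
position: [502.6, 186.3, 264.3]
ee_rot: [0.859, 0.512, 0.006, -0.002]
contact_force: [1.3, 11.9, -7.7]
gripper_width: 38.0
grasp_force: 61.9
```

```bash
python3 - <<'E'
from h import *
st();print(arm.read_state()["wrist_torque"])
a=arm.get_image("side"); cv2.imwrite("pics/raw_s5.png",a[:,:,::-1])
E
```

```text
t 16.95 pos [502.59 186.25 264.31] yaw -0.496 j [ 0.66  0.38 -0.4  -0.   -0.78  1.99] F [ 1.34 11.95 -7.68] w 37.998276692255814 g 61.90529465675354
[ 3.47 -0.59  0.02]
```

>>> move_arm(fingers=[62,62,62,62,62], travel=[[0,0,0],[0,0,0],[0,0,0],[0,0,0],[0,0,0]], dr=[[0,0,0],[0,0,0],[0,0,0],[0,0,0],[0,0,0]])

```text
clock: 17.5
position: [500.9, 182.7, 263.9]
ee_rot: [0.859, 0.512, -0.0, 0.0]
contact_force: [0.7, 0.7, 0.4]
gripper_width: 62.0
grasp_force: 0.0
```

```bash
python3 - <<'E'
from h import *
st();go((500.9,182.3,263),-.496)
E
```

```text
t 17.5 pos [500.95 182.68 263.87] yaw -0.496 j [ 0.65  0.38 -0.4   0.   -0.79  1.99] F [0.69 0.68 0.38] w 62.03814553384042 g 0.0
travel [-0.35  0.14  0.87] dr [ 0.  0. -0.] dist 0.9521000771373123
```

>>> move_arm(fingers=[35,35,35,35,35,35,35], travel=[[-0.3,0.1,0],[-0.3,0.1,0],[-0.3,0.1,0],[-0.3,0.1,0],[-0.3,0.1,0],[-0.3,0.1,0],[-0.3,0.1,0]], dr=[[0,0,0],[0,0,0],[0,0,0],[0,0,0],[0,0,0],[0,0,0],[0,0,0]])

```text
clock: 18.2
position: [500.9, 182.5, 264.1]
ee_rot: [0.859, 0.512, -0.0, 0.0]
contact_force: [-2.1, -2.4, 5.4]
gripper_width: 38.4
grasp_force: 60.1
```

```bash
python3 - <<'E'
from h import *
st();print(arm.read_state()["wrist_torque"])
E
```

```text
t 18.2 pos [500.92 182.48 264.11] yaw -0.496 j [ 0.65  0.38 -0.4   0.   -0.79  1.99] F [-2.12 -2.42  5.35] w 38.445763034049094 g 60.13133347034454
[-0.49  0.42 -0.02]
```

>>> move_arm(fingers=[35,35,35], travel=[[0,0,0],[0,0,0],[0,0,0]], dr=[[0,0,-0.05],[0,0,-0.1],[0,0,-0.1]])

```text
clock: 18.5
position: [501.2, 183.3, 264.1]
ee_rot: [0.833, 0.553, 0.002, -0.001]
contact_force: [-1.5, 3.4, 4.7]
gripper_width: 38.2
grasp_force: 60.9
```

```bash
python3 - <<'E'
from h import *
st();print(arm.read_state()["wrist_torque"],arm.read_state()["joint_efforts"])
E
```

```text
t 18.5 pos [501.22 183.3  264.12] yaw -0.4 j [ 0.65  0.38 -0.4  -0.   -0.79  2.09] F [-1.45  3.41  4.73] w 38.17209295600643 g 60.93847632408142
[ 1.24  0.45 -0.98] [ -0.86 -32.41  12.63   4.24  -0.34   1.17]
```

>>> move_arm(fingers=[35,35], travel=[[0,0,0],[0,0,0]], dr=[[0,0,0.04],[0,0,0.04]])

```text
clock: 18.7
position: [501.3, 183.5, 264.1]
ee_rot: [0.843, 0.538, 0.001, -0.0]
contact_force: [-0.6, 4.1, 3.8]
gripper_width: 38.3
grasp_force: 60.9
```

```bash
python3 - <<'E'
from h import *
st();print(arm.read_state()["wrist_torque"])
E
```

```text
t 18.7 pos [501.27 183.5  264.13] yaw -0.435 j [ 0.65  0.38 -0.4  -0.   -0.79  2.05] F [-0.6   4.1   3.83] w 38.31331315019215 g 60.90277075767517
[ 1.42  0.5  -0.05]
```

>>> move_arm(fingers=[35,35], travel=[[0,0,0],[0,0,0]], dr=[[0,0,0.04],[0,0,0.04]])

```text
clock: 18.9
position: [501.3, 183.5, 264.1]
ee_rot: [0.853, 0.521, 0.001, -0.0]
contact_force: [-1.4, 4.6, 3.9]
gripper_width: 38.2
grasp_force: 60.9
```

```bash
python3 - <<'E'
from h import *
st();print(arm.read_state()["wrist_torque"])
E
```

```text
t 18.9 pos [501.32 183.48 264.13] yaw -0.474 j [ 0.65  0.38 -0.4  -0.   -0.79  2.01] F [-1.36  4.63  3.87] w 38.22555688813064 g 60.87757766246796
[ 1.64  0.34 -0.01]
```

>>> move_arm(fingers=[35,35,35,35,35,35,35,35,35,35], travel=[[0,0,0],[0,0,0],[0,0,0],[0,0,0],[0,0,0],[0,0,0],[0,0,0],[0,0,0],[0,0,0],[0,0,0]], dr=[[0,0,0.13],[0,0,0.26],[0,0,0.39],[0,0,0.52],[0,0,0.65],[0,0,0.78],[0,0,0.91],[0,0,1.04],[0,0,1.17],[0,0,1.3]])

```text
clock: 19.9
position: [502.2, 181.9, 264.1]
ee_rot: [0.995, -0.103, 0.002, 0.0]
contact_force: [4.1, -5.2, 1.4]
gripper_width: 38.6
grasp_force: 60.8
```

>>> move_arm(fingers=[35,35,35,35,35,35,35,35,35,35], travel=[[0,0,0],[0,0,0],[0,0,0],[0,0,0],[0,0,0],[0,0,0],[0,0,0],[0,0,0],[0,0,0],[0,0,0]], dr=[[0,0,0.13],[0,0,0.26],[0,0,0.39],[0,0,0.52],[0,0,0.65],[0,0,0.78],[0,0,0.91],[0,0,1.04],[0,0,1.17],[0,0,1.3]])

```text
clock: 20.9
position: [501.1, 180.8, 264.1]
ee_rot: [0.729, -0.684, 0.001, 0.002]
contact_force: [-0.9, -6.3, 5.4]
gripper_width: 37.9
grasp_force: 61.2
```

>>> move_arm(fingers=[35,35,35,35,35,35,35,35,35,35], travel=[[0,0,0],[0,0,0],[0,0,0],[0,0,0],[0,0,0],[0,0,0],[0,0,0],[0,0,0],[0,0,0],[0,0,0]], dr=[[0,0,0.13],[0,0,0.26],[0,0,0.39],[0,0,0.52],[0,0,0.65],[0,0,0.78],[0,0,0.91],[0,0,1.04],[0,0,1.17],[0,0,1.3]])

```text
clock: 21.9
position: [499.6, 181.8, 264.0]
ee_rot: [-0.166, 0.986, -0.001, -0.003]
contact_force: [-6.1, 1.6, 10.5]
gripper_width: 38.2
grasp_force: 61.7
```

```bash
python3 - <<'E'
from h import *
st();print(arm.read_state()["wrist_torque"])
E
```

```text
t 21.9 pos [499.61 181.82 264.05] yaw 1.904 j [ 0.65  0.38 -0.4  -0.   -0.79 -1.89] F [-6.1   1.6  10.48] w 38.172976595265844 g 61.69175863265991
[0.6  2.29 0.07]
```

>>> move_arm(fingers=[35,35,35,35,62,62,62,62], travel=[[0,0,0],[0,0,0],[0,0,0],[0,0,0],[0,0,0],[0,0,0],[0,0,0],[0,0,0]], dr=[[0,0,0.13],[0,0,0.26],[0,0,0.26],[0,0,0.26],[0,0,0.26],[0,0,0.26],[0,0,0.26],[0,0,0.26]])

```text
clock: 22.7
position: [501.0, 182.4, 263.3]
ee_rot: [-0.038, 0.999, -0.0, -0.0]
contact_force: [0.2, -0.3, -0.3]
gripper_width: 62.1
grasp_force: 0.0
```

>>> move_arm(fingers=[62,62,62,62,62,62,62,62], travel=[[0,0,-20],[0,0,-40],[0,0,-60],[0,0,-80],[0,0,-80],[0,0,-80],[0,0,-80],[0,0,-80]], dr=[[0,0,0],[0,0,0],[0,0,0],[0,0,0],[0,0,0],[0,0,0],[0,0,0],[0,0,0]])

```text
clock: 23.5
position: [500.7, 182.5, 342.6]
ee_rot: [-0.038, 0.999, -0.001, -0.001]
contact_force: [-0.4, 0.5, -0.9]
gripper_width: 62.0
grasp_force: 0.0
```

```bash
python3 - <<'E'
from h import *
st();go((480.6,33.8,345),2.0)
a=arm.get_image("side"); cv2.imwrite("pics/raw_s6.png",a[:,:,::-1]); b=arm.get_image("top"); cv2.imwrite("pics/raw_t6.png",b[:,:,::-1])
# dark-blob centroids of the ball in rectified eye views
for n,f in(("top","pics/raw_top0.png"),("top","pics/raw_t6.png"),("side","pics/raw_side0.png"),("side","pics/raw_s5.png"),("side","pics/raw_s6.png")):
    g=rect(cv2.imread(f),n,74,62,90,-13,13,8).min(2).astype(float)
    m=np.clip(g.max()*.55-g,0,None); ys,xs=np.mgrid[:g.shape[0],:g.shape[1]]
    print(f,g.min(),(m>0).sum(),"x",90-(m*ys).sum()/m.sum()/8,"y",13-(m*xs).sum()/m.sum()/8)
E
```

```text
t 23.5 pos [500.73 182.47 342.6 ] yaw 1.647 j [ 0.65  0.29 -0.31 -0.   -0.98 -2.15] F [-0.44  0.48 -0.94] w 62.01334154599684 g 0.0
travel [  31.47 -146.69   -2.17] dr [-0.   -0.   -0.35] dist 150.0454223396685
pics/raw_top0.png 50.0 2103 x 67.70245450835459 y 6.249194289659066
pics/raw_t6.png 37.0 2814 x 69.53635524118845 y 1.020671702385581
pics/raw_side0.png 45.0 3652 x 68.55142180625697 y 3.3506066518960544
pics/raw_s5.png 45.0 2359 x 64.31813525501308 y 9.983629127894668
pics/raw_s6.png 27.0 4288 x 70.61072268585218 y 0.5798125910482774
```

>>> move_arm(fingers=[62,62,62,62,62,62,62,62,62], travel=[[16,-73,0],[31.5,-146.6,0],[31.5,-146.6,0],[31.5,-146.6,0],[31.5,-146.6,0],[31.5,-146.6,0],[31.5,-146.6,0],[31.5,-146.6,0],[31.5,-146.6,0]], dr=[[0,0,0.4],[0,0,0.4],[0,0,0.4],[0,0,0.4],[0,0,0.4],[0,0,0.4],[0,0,0.4],[0,0,0.4],[0,0,0.4]])

```text
clock: 24.5
position: [480.9, 34.9, 343.7]
ee_rot: [0.16, 0.987, -0.0, -0.0]
contact_force: [-0.5, 0.5, -0.1]
gripper_width: 61.6
grasp_force: 0.0
```

```bash
python3 - <<'E'
from h import *
st();go((480.5,33.7,263),1.247)
E
```

```text
t 24.5 pos [480.91  34.86 343.66] yaw 1.249 j [ 0.41  0.2  -0.42 -0.   -0.95 -2.3 ] F [-0.48  0.48 -0.13] w 61.56809937929115 g 0.0
travel [ 0.01 -1.22 80.66] dr [-0. -0.  0.] dist 80.66463844873775
```

>>> move_arm(fingers=[62,62,62,62,62,62,62], travel=[[0,-1,20],[0,-1,40],[0,-1,60],[0,-1,75],[0,-1,80],[0,-1,80],[0,-1,80]], dr=[[0,0,0],[0,0,0],[0,0,0],[0,0,0],[0,0,0],[0,0,0],[0,0,0]])

```text
clock: 25.2
position: [480.8, 33.4, 264.4]
ee_rot: [0.161, 0.987, 0.0, 0.001]
contact_force: [0.3, 0.7, 0.7]
gripper_width: 62.4
grasp_force: 0.0
```

>>> move_arm(fingers=[35,35,35,35,35,35], travel=[[0,0,0],[0,0,0],[0,0,0],[0,0,0],[0,0,0],[0,0,0]], dr=[[0,0,0],[0,0,0],[0,0,0],[0,0,0],[0,0,0],[0,0,0]])

```text
clock: 25.8
position: [480.4, 33.0, 264.0]
ee_rot: [0.161, 0.987, 0.0, 0.0]
contact_force: [-0.8, -1.5, 2.6]
gripper_width: 37.9
grasp_force: 60.2
```

```bash
python3 - <<'E'
from h import *
st();print(arm.read_state()["wrist_torque"])
E
```

```text
t 25.8 pos [480.44  33.01 264.  ] yaw 1.247 j [ 0.41  0.3  -0.52  0.   -0.74 -2.3 ] F [-0.81 -1.46  2.56] w 37.94177903229119 g 60.16226649284363
[-0.47  0.15  0.02]
```

>>> move_arm(fingers=[35,35,35,35,35,35,35,35,35,35], travel=[[0,0,0],[0,0,0],[0,0,0],[0,0,0],[0,0,0],[0,0,0],[0,0,0],[0,0,0],[0,0,0],[0,0,0]], dr=[[0,0,-0.13],[0,0,-0.26],[0,0,-0.39],[0,0,-0.52],[0,0,-0.65],[0,0,-0.78],[0,0,-0.91],[0,0,-1.04],[0,0,-1.17],[0,0,-1.3]])

```text
clock: 26.8
position: [480.5, 32.9, 264.2]
ee_rot: [-0.472, 0.882, -0.0, 0.0]
contact_force: [-2.9, -2.3, 5.9]
gripper_width: 37.9
grasp_force: 60.4
```

>>> move_arm(fingers=[35,35,35,35,35,35,35,35,35,35], travel=[[0,0,0],[0,0,0],[0,0,0],[0,0,0],[0,0,0],[0,0,0],[0,0,0],[0,0,0],[0,0,0],[0,0,0]], dr=[[0,0,-0.13],[0,0,-0.26],[0,0,-0.39],[0,0,-0.52],[0,0,-0.65],[0,0,-0.78],[0,0,-0.91],[0,0,-1.04],[0,0,-1.17],[0,0,-1.3]])

```text
clock: 27.8
position: [478.9, 32.7, 263.9]
ee_rot: [0.909, -0.417, -0.002, 0.001]
contact_force: [-8.4, 0.2, 7.5]
gripper_width: 37.8
grasp_force: 63.8
```

```bash
python3 - <<'E'
from h import *
st();print(arm.read_state()["wrist_torque"])
E
```

```text
t 27.8 pos [478.92  32.72 263.92] yaw -2.432 j [ 0.41  0.3  -0.53 -0.   -0.74  0.3 ] F [-8.4   0.17  7.52] w 37.820337595967516 g 63.77530217170715
[ 0.33  1.51 -0.13]
```

>>> move_arm(fingers=[35,35,35,35,35,35,35,35,35], travel=[[0,0,0],[0,0,0],[0,0,0],[0,0,0],[0,0,0],[0,0,0],[0,0,0],[0,0,0],[0,0,0]], dr=[[0,0,-0.1],[0,0,-0.2],[0,0,-0.3],[0,0,-0.4],[0,0,-0.5],[0,0,-0.6],[0,0,-0.7],[0,0,-0.8],[0,0,-0.8]])

```text
clock: 28.7
position: [478.3, 32.3, 263.0]
ee_rot: [0.999, -0.032, -0.004, 0.001]
contact_force: [-7.0, -2.0, 4.8]
gripper_width: 37.8
grasp_force: 63.6
```

```bash
python3 - <<'E'
from h import *
st();print(arm.read_state()["wrist_torque"])
E
```

```text
t 28.7 pos [478.27  32.26 263.03] yaw -1.635 j [ 0.41  0.3  -0.53 -0.   -0.75  1.1 ] F [-6.99 -1.97  4.8 ] w 37.822267743992974 g 63.55208873748779
[-0.41  1.69  0.07]
```

>>> move_arm(fingers=[35,35,35,35,35], travel=[[0,0,0],[0,0,0],[0,0,0],[0,0,0],[0,0,0]], dr=[[0,0,-0.1],[0,0,-0.2],[0,0,-0.3],[0,0,-0.4],[0,0,-0.4]])

```text
clock: 29.2
position: [478.3, 32.0, 263.0]
ee_rot: [0.986, 0.167, -0.004, 0.001]
contact_force: [-6.2, -3.2, 5.6]
gripper_width: 38.6
grasp_force: 63.5
```

```bash
python3 - <<'E'
from h import *
st();print(arm.read_state()["wrist_torque"])
E
```

```text
t 29.2 pos [478.3   32.03 263.04] yaw -1.235 j [ 0.41  0.3  -0.53 -0.   -0.75  1.5 ] F [-6.18 -3.23  5.6 ] w 38.60045731275373 g 63.521668910980225
[-0.99  1.57  0.04]
```

>>> move_arm(fingers=[35,35,35,35], travel=[[0,0,0],[0,0,0],[0,0,0],[0,0,0]], dr=[[0,0,-0.1],[0,0,-0.2],[0,0,-0.25],[0,0,-0.25]])

```text
clock: 29.6
position: [478.4, 31.9, 263.1]
ee_rot: [0.957, 0.288, -0.004, 0.0]
contact_force: [-7.4, -4.7, 4.8]
gripper_width: 37.7
grasp_force: 63.1
```

```bash
python3 - <<'E'
from h import *
st();print(arm.read_state()["wrist_torque"])
E
```

```text
t 29.6 pos [478.36  31.89 263.13] yaw -0.986 j [ 0.41  0.3  -0.53 -0.   -0.75  1.75] F [-7.45 -4.68  4.82] w 37.73630056918204 g 63.094003200531006
[-1.21  1.4   0.02]
```

>>> move_arm(fingers=[35,35,35,35], travel=[[0,0,0],[0,0,0],[0,0,0],[0,0,0]], dr=[[0,0,-0.1],[0,0,-0.2],[0,0,-0.25],[0,0,-0.25]])

```text
clock: 30.0
position: [478.6, 31.9, 263.3]
ee_rot: [0.914, 0.406, -0.004, 0.0]
contact_force: [-7.5, -4.4, 4.6]
gripper_width: 38.1
grasp_force: 63.5
```

```bash
python3 - <<'E'
from h import *
st();print(arm.read_state()["wrist_torque"])
E
```

```text
t 30.0 pos [478.61  31.9  263.28] yaw -0.735 j [ 0.41  0.3  -0.53  0.   -0.75  2.  ] F [-7.54 -4.42  4.6 ] w 38.10510430015366 g 63.495787382125854
[-1.3   1.17  0.05]
```

>>> move_arm(fingers=[35,35,35,35], travel=[[0,0,0],[0,0,0],[0,0,0],[0,0,0]], dr=[[0,0,-0.1],[0,0,-0.2],[0,0,-0.25],[0,0,-0.25]])

```text
clock: 30.4
position: [478.9, 31.8, 263.7]
ee_rot: [0.856, 0.517, -0.003, -0.0]
contact_force: [-6.6, -6.3, 7.8]
gripper_width: 37.5
grasp_force: 63.7
```

```bash
python3 - <<'E'
from h import *
st();print(arm.read_state()["wrist_torque"])
E
```

```text
t 30.4 pos [478.88  31.81 263.74] yaw -0.485 j [ 0.41  0.3  -0.53  0.   -0.74  2.25] F [-6.56 -6.3   7.76] w 37.54730797737499 g 63.655078411102295
[-1.79  0.9  -0.02]
```

>>> move_arm(fingers=[35,35,35,35], travel=[[0,0,0],[0,0,0],[0,0,0],[0,0,0]], dr=[[0,0,-0.1],[0,0,-0.2],[0,0,-0.2],[0,0,-0.2]])

```text
clock: 30.8
position: [479.9, 33.1, 263.5]
ee_rot: [0.801, 0.598, -0.001, -0.0]
contact_force: [-4.1, 0.2, 1.3]
gripper_width: 37.6
grasp_force: 65.4
```

```bash
python3 - <<'E'
from h import *
st();print(arm.read_state()["wrist_torque"])
b=arm.get_image("side"); cv2.imwrite("pics/raw_s7.png",b[:,:,::-1])
for n,f in(("side","pics/raw_side0.png"),("side","pics/raw_s5.png"),("side","pics/raw_s6.png"),("side","pics/raw_s7.png")):
    g=rect(cv2.imread(f),n,74,58,92,-17,17,8).min(2).astype(float)
    m=np.clip(g.max()*.55-g,0,None); ys,xs=np.mgrid[:g.shape[0],:g.shape[1]]
    print(f,g.min(),(m>0).sum(),"x",92-(m*ys).sum()/m.sum()/8,"y",17-(m*xs).sum()/m.sum()/8)
E
```

```text
t 30.8 pos [479.95  33.15 263.49] yaw -0.288 j [ 0.41  0.31 -0.53 -0.   -0.74  2.45] F [-4.11  0.24  1.25] w 37.58043540104696 g 65.42395949363708
[ 0.24  0.68 -0.01]
pics/raw_side0.png 35.0 10256 x 67.29149249716446 y 10.521115214434435
pics/raw_s5.png 20.0 7853 x 63.95103220379072 y 12.229012623188513
pics/raw_s6.png 16.0 11986 x 68.73616116665465 y 10.13967964392804
pics/raw_s7.png 19.0 13916 x 70.26397259668329 y 10.289330299666268
```

>>> move_arm(fingers=[35,35,62,62,62,62,62], travel=[[0,0,0],[0,0,0],[0,0,0],[0,0,0],[0,0,0],[0,0,0],[0,0,0]], dr=[[0,0,-0.1],[0,0,-0.1],[0,0,-0.1],[0,0,-0.1],[0,0,-0.1],[0,0,-0.1],[0,0,-0.1]])

```text
clock: 31.55
position: [480.6, 33.1, 263.8]
ee_rot: [0.77, 0.638, 0.0, 0.0]
contact_force: [-0.8, 0.8, -0.5]
gripper_width: 61.9
grasp_force: 0.0
```

```bash
python3 - <<'E'
from h import *
st();go((480,33,264),-.19)
b=arm.get_image("side"); cv2.imwrite("pics/raw_s7.png",b[:,:,::-1])
for n,f in(("side","pics/raw_side0.png"),("side","pics/raw_s5.png"),("side","pics/raw_s6.png"),("side","pics/raw_s7.png")):
    g=rect(cv2.imread(f),n,74,62,90,-13,13,8).min(2).astype(float)
    m=np.clip(g.max()*.55-g,0,None); ys,xs=np.mgrid[:g.shape[0],:g.shape[1]]
    print(f,"x",90-(m*ys).sum()/m.sum()/8,"y",13-(m*xs).sum()/m.sum()/8)
E
```

```text
t 31.55 pos [480.56  33.08 263.81] yaw -0.186 j [ 0.41  0.31 -0.52  0.   -0.74  2.55] F [-0.81  0.8  -0.5 ] w 61.85453745908931 g 0.0
travel [-0.18 -0.53 -0.19] dr [0. 0. 0.] dist 0.5949823885686151
pics/raw_side0.png x 68.55142180625697 y 3.3506066518960544
pics/raw_s5.png x 64.31813525501308 y 9.983629127894668
pics/raw_s6.png x 70.61072268585218 y 0.5798125910482774
pics/raw_s7.png x 73.72690721380528 y 11.423932758350805
```

>>> move_arm(fingers=[35,35,35,35,35,35], travel=[[0,0,0],[0,0,0],[0,0,0],[0,0,0],[0,0,0],[0,0,0]], dr=[[0,0,0],[0,0,0],[0,0,0],[0,0,0],[0,0,0],[0,0,0]])

```text
clock: 32.2
position: [479.9, 32.9, 263.6]
ee_rot: [0.77, 0.638, -0.001, -0.0]
contact_force: [-5.6, -0.4, 4.0]
gripper_width: 37.9
grasp_force: 59.8
```

```bash
python3 - <<'E'
from h import *
st();print(arm.read_state()["wrist_torque"])
E
```

```text
t 32.2 pos [479.86  32.88 263.58] yaw -0.186 j [ 0.41  0.3  -0.53 -0.   -0.74  2.55] F [-5.63 -0.45  4.02] w 37.92510975398878 g 59.75548982620239
[-0.01  1.33  0.03]
```

>>> move_arm(fingers=[35,35,35], travel=[[0,0,0],[0,0,0],[0,0,0]], dr=[[0,0,-0.05],[0,0,-0.1],[0,0,-0.1]])

```text
clock: 32.5
position: [480.2, 33.2, 263.6]
ee_rot: [0.737, 0.676, -0.0, -0.0]
contact_force: [-5.3, 1.6, 3.5]
gripper_width: 37.8
grasp_force: 60.2
```

```bash
python3 - <<'E'
from h import *
st();print(arm.read_state()["wrist_torque"])
E
```

```text
t 32.5 pos [480.16  33.19 263.65] yaw -0.086 j [ 0.41  0.31 -0.53 -0.   -0.74  2.65] F [-5.34  1.58  3.54] w 37.8300800239889 g 60.15520513057709
[0.75 1.39 0.07]
```

>>> move_arm(fingers=[35,35], travel=[[0,0,0],[0,0,0]], dr=[[0,0,0.03],[0,0,0.03]])

```text
clock: 32.7
position: [480.2, 33.4, 263.7]
ee_rot: [0.747, 0.665, -0.0, -0.0]
contact_force: [-5.1, 2.2, 3.7]
gripper_width: 37.9
grasp_force: 60.2
```

```bash
python3 - <<'E'
from h import *
st();print(arm.read_state()["wrist_torque"])
E
```

```text
t 32.7 pos [480.19  33.37 263.67] yaw -0.117 j [ 0.41  0.31 -0.53 -0.   -0.74  2.62] F [-5.1   2.19  3.75] w 37.853923040819986 g 60.192827582359314
[ 0.84  1.32 -0.06]
```

>>> move_arm(fingers=[35,35], travel=[[0,0,0],[0,0,0]], dr=[[0,0,0.03],[0,0,0.03]])

```text
clock: 32.9
position: [480.2, 33.4, 263.7]
ee_rot: [0.757, 0.653, 0.0, -0.0]
contact_force: [-4.1, 1.8, 1.9]
gripper_width: 37.6
grasp_force: 60.1
```

```bash
python3 - <<'E'
from h import *
st();print(arm.read_state()["wrist_torque"])
E
```

```text
t 32.9 pos [480.2   33.39 263.67] yaw -0.147 j [ 0.41  0.31 -0.53 -0.   -0.74  2.59] F [-4.1   1.81  1.86] w 37.61618297786635 g 60.1399701833725
[ 0.78  1.31 -0.1 ]
```

>>> move_arm(fingers=[35,35,35,35], travel=[[0,0,0],[0,0,0],[0,0,0],[0,0,0]], dr=[[0,0,-0.08],[0,0,-0.16],[0,0,-0.16],[0,0,-0.16]])

```text
clock: 33.3
position: [480.1, 33.6, 263.6]
ee_rot: [0.702, 0.712, 0.0, -0.001]
contact_force: [-5.2, 2.7, 1.9]
gripper_width: 37.6
grasp_force: 60.0
```

```bash
python3 - <<'E'
from h import *
st();print(arm.read_state()["wrist_torque"])
E
```

```text
t 33.3 pos [480.13  33.56 263.63] yaw 0.014 j [ 0.41  0.31 -0.53 -0.   -0.74  2.75] F [-5.25  2.72  1.87] w 37.63853402691991 g 60.02817928791046
[1.2  1.49 0.09]
```

>>> move_arm(fingers=[35,35,35,35], travel=[[0,0,0],[0,0,0],[0,0,0],[0,0,0]], dr=[[0,0,-0.08],[0,0,-0.16],[0,0,-0.16],[0,0,-0.16]])

```text
clock: 33.7
position: [479.8, 33.9, 263.5]
ee_rot: [0.643, 0.766, 0.0, -0.001]
contact_force: [-7.0, 6.7, 3.7]
gripper_width: 37.9
grasp_force: 59.7
```

```bash
python3 - <<'E'
from h import *
st();print(arm.read_state()["wrist_torque"])
b=arm.get_image("side"); cv2.imwrite("pics/raw_s8.png",b[:,:,::-1])
# ball: darkest-blob search with small window inside the dish
for f in("pics/raw_side0.png","pics/raw_s4.png","pics/raw_s5.png","pics/raw_s6.png","pics/raw_s7.png","pics/raw_s8.png"):
    g=cv2.GaussianBlur(rect(cv2.imread(f),"side",74,60,94,-19,17,8).min(2),(0,0),10).astype(float)
    ys,xs=np.mgrid[:g.shape[0],:g.shape[1]]; X=94-ys/8;Y=17-xs/8; g[np.hypot(X-76,Y+1)>15]=255
    k=np.unravel_index(g.argmin(),g.shape); print(f,g.min(),X[k],Y[k])
E
```

```text
t 33.7 pos [479.79  33.87 263.48] yaw 0.173 j [ 0.41  0.3  -0.53 -0.   -0.74  2.91] F [-6.98  6.73  3.68] w 37.88269467092891 g 59.67122197151184
[ 1.94  1.95 -0.  ]
pics/raw_side0.png 77.0 68.25 1.375
pics/raw_s4.png 70.0 68.625 1.375
pics/raw_s5.png 81.0 65.125 9.25
pics/raw_s6.png 73.0 71.0 -4.375
pics/raw_s7.png 94.0 74.25 13.875
pics/raw_s8.png 73.0 71.75 13.375
```

```bash
python3 - <<'E'
from h import *
for f,n in(("side0","side"),("s5","side"),("s6","side"),("s8","side"),("top0","top"),("t6","top")):
    u,v=np.round(proj(n,w(ST,(76,0,74)))).astype(int); g=cv2.imread(f"pics/raw_{f}.png").min(2)
    print(f,u,v); print(g[v-8:v+9,u-9:u+10]//10)
E
```

```text
side0 218 221
[[ 6  6  6 19 24 23 22 22 22 22 22 22 22 23 22 22 22 22 22]
 [ 6  6 14 22 23 22 20 16 16 16 15 13 15 20 22 22 23 22 22]
 [ 5 10 21 24 20 16 17 20 22 22 22 21 17 14 16 20 22 23 22]
 [ 6 16 21 17 16 20 22 22 21 21 21 21 22 22 19 13 19 23 22]
 [11 18 17 18 22 22 21 21 21 21 21 21 21 21 22 18 17 23 23]
 [17 18 15 20 21 21 21 19 16 16 17 20 21 21 22 20 15 19 23]
 [19 18 17 22 21 21 19 18 22 22 19 18 21 21 22 21 14 18 23]
 [22 15 18 22 21 21 20 19 22 22 22 19 18 22 22 21 14 17 24]
 [22 15 19 22 21 21 20 20 21 20 15  9 12 19 22 21 14 11 21]
 [22 14 17 22 21 21 21 20 17 15 11  8  6 17 23 19  6 20 24]
 [22 17  9 19 22 22 21 21 22 22 20 12 13 19 20 10  5 20 22]
 [23 20  6 14 21 22 22 22 22 22 23 23 23 20 11  4 12 19 16]
 [23 22 14  4  8 16 21 22 22 22 22 19 12  7  4 11 21 22  7]
 [23 23 21 12  5  4  8 10 10 11  8  4  4  5 11 22 23 11  5]
 [22 23 23 22 15 12  5  5  4  4  5  8 13 15 21 25 21  3  7]
 [22 22 23 23 24 22 15 15 14 15 15 18 23 24 24 22 10  6  8]
 [22 22 23 23 23 23 23 24 24 24 24 24 23 24 24 19  4  7  7]]
s5 218 221
[[ 5  4  9 19 23 22 21 21 21 21 21 21 21 22 21 21 21 2
[... 4396 characters left out ...]
24 21 18 22 24 23 24 24 21 19 24 24 24]
 [25 25 21 19 24 24 23 20 20 23 23 22 24 24 23 18 22 25 24]
 [25 23 14 20 24 24 22 21 23 24 22 19 22 24 24 19 21 24 24]
 [25 23 11 20 24 24 21 22 24 23 24 23 23 24 24 19 21 25 24]
 [25 23 13 22 24 24 22 17 14 14 17 22 24 24 24 16 22 25 24]
 [25 22 10 20 24 24 23 14  6  9 18 23 24 24 21  9 21 25 25]
 [25 24 20 15 23 24 24 19  6 16 24 24 24 24 16 13 23 25 24]
 [25 25 24 20 14 22 25 24 22 24 24 24 23 17 10 20 25 25 24]
 [25 24 25 24 19 13 21 23 24 25 24 22 17 12 21 24 25 25 24]
 [25 25 25 25 25 20 11 13 15 17 15 12  9 19 25 25 25 25 24]
 [25 25 25 25 25 25 22 10  9  9  9 20 24 24 25 25 24 24 24]
 [19 20 23 24 24 25 25 25 25 24 24 25 25 25 25 25 25 25 25]]
```

```bash
python3 - <<'E'
from h import *
a=cv2.imread("pics/raw_s7.png").min(2);b=cv2.imread("pics/raw_s8.png").min(2)
print(a[219-6:221+9,218+2:218+11]//10);print(b[219-6:221+9,218+2:218+11]//10)
d=np.abs(a.astype(int)-b)[195:310,180:345]; print("static diff median",np.median(d), np.percentile(d,90))
for nm,(r0,r1,c0,c1) in {"eye":(210,236,206,230),"ballwin":(214,232,228,240) ,"bracket":(255,300,195,235),"plate":(192,215,205,260)}.items():
    A=np.float32(a[r0:r1,c0:c1]);B=np.float32(b[r0:r1,c0:c1]); print(nm,cv2.phaseCorrelate(A,B,cv2.createHanningWindow(A.shape[::-1],cv2.CV_32F)),np.abs(A-B).mean())
E
```

```text
[[21 21 21 21 21 21 21 21 21]
 [15 18 19 21 21 21 21 21 21]
 [19 17 17 16 17 19 21 21 21]
 [20 20 21 18 10  9 17 22 21]
 [20 20 21 18  8  6 14 21 22]
 [17 20 21 19 14  8 17 22 22]
 [19 18 20 21 22 18 13 20 23]
 [17 16 20 20 21 18  9 19 23]
 [17 21 20 21 20 14  6 19 21]
 [21 20 21 21 18  6 11 17 15]
 [21 21 21 19 11  4 19 21  5]
 [21 18 10  5  3 11 18 15  3]
 [ 5  3  3  5 11 20 21  5  5]
 [ 3  7 11 15 21 21 10  4  6]
 [13 17 22 24 22 15  3  6  6]
 [23 22 22 23 20  5  5  7  5]
 [22 21 22 22 15  4  7  6  5]]
[[21 21 21 21 21 21 21 21 21]
 [17 18 19 21 21 21 21 21 21]
 [19 16 15 15 14 14 18 21 21]
 [20 21 21 18 10  8 11 19 22]
 [19 20 21 19 13  4 14 21 22]
 [15 18 20 21 19 10 16 22 22]
 [19 18 20 20 21 19  9 17 22]
 [17 17 20 20 21 18  9 13 20]
 [18 21 20 21 20 13  6 19 21]
 [21 21 21 21 17  5 11 17 15]
 [21 21 21 18  8  4 19 21  5]
 [19 15 11  3  3 10 14 10  4]
 [ 3  3  3  7 12 17 16  3  6]
 [ 6  9 13 18 23 21  5  5  7]
 [16 19 23 23 22 15  3  7  6]
 [22 22 22 23 19  5  5  7  5]
 [21 22 22 20  9  4  7  6  4]]
static diff median 2.0 7.0
eye ((-0.012988391740970329, 0.6266726630643404), 1.0359104761370905) 5.0913463
ballwin ((0.0175101601244414, -0.04081088289933099), 0.9547188822869901) 0.9511383
bracket ((0.09280501081906678, 0.479161620276944), 0.9955262341764238) 0.5416183
plate ((0.2668222861289884, 0.08775955359672594), 0.9545548584726121) 5.4252963
```

>>> move_arm(fingers=[62,62,62,62,62,62,62,62,62,62], travel=[[0,0,0],[0,0,0],[0,0,0],[0,0,0],[0,0,0],[0,0,0],[0,0,0],[0,0,0],[0,0,0],[0,0,0]], dr=[[0,0,0],[0,0,0],[0,0,0],[0,0,1.15],[0,0,1.15],[0,0,1.15],[0,0,1.15],[0,0,1.15],[0,0,1.15],[0,0,1.15]])

```text
clock: 34.75
position: [480.9, 33.1, 263.9]
ee_rot: [0.941, 0.338, 0.001, 0.0]
contact_force: [0.2, 0.2, -0.4]
gripper_width: 62.2
grasp_force: 0.0
```

>>> move_arm(fingers=[62,62,62,62,62,62,62,62,62,62], travel=[[0,0,0],[0,0,0],[0,0,0],[0,0,0],[0,0,0],[0,0,0],[0,0,0],[0,0,0],[0,0,0],[0,0,0]], dr=[[0,0,1.25],[0,0,1.25],[0,0,1.25],[0,0,1.25],[0,0,1.25],[0,0,1.25],[0,0,1.25],[0,0,1.25],[0,0,1.25],[0,0,1.25]])

```text
clock: 35.75
position: [480.8, 33.0, 263.9]
ee_rot: [0.962, -0.274, 0.001, -0.0]
contact_force: [0.3, 0.4, 0.5]
gripper_width: 61.9
grasp_force: 0.0
```

```bash
python3 - <<'E'
from h import *
st();m=arm.read_state();go((480.5,33.1,264),-2.127)
b=arm.get_image("side"); cv2.imwrite("pics/raw_s9.png",b[:,:,::-1])
E
```

```text
t 35.75 pos [480.84  33.04 263.88] yaw -2.126 j [ 0.41  0.31 -0.52  0.   -0.74  0.61] F [0.35 0.37 0.52] w 61.88633578074295 g 0.0
travel [-0.32  0.13 -0.12] dr [-0. -0.  0.] dist 0.36487122015230544
```

Regrip and continue counter-clockwise in steps with torque checks.

>>> move_arm(fingers=[35,35,35,35,35,35], travel=[[0,0,0],[0,0,0],[0,0,0],[0,0,0],[0,0,0],[0,0,0]], dr=[[0,0,0],[0,0,0],[0,0,0],[0,0,0],[0,0,0],[0,0,0]])

```text
clock: 36.4
position: [479.6, 32.7, 263.5]
ee_rot: [0.962, -0.274, -0.001, 0.001]
contact_force: [-4.7, -2.9, 3.3]
gripper_width: 37.9
grasp_force: 59.9
```

```bash
cat >>h.py <<'E'
def chk(k,prev):
    st(); print("tq",arm.read_state()["wrist_torque"]); a=arm.get_image("side")[:,:,::-1]; cv2.imwrite(f"pics/raw_{k}.png",a)
    b=cv2.imread(f"pics/raw_{prev}.png"); d=np.abs(a.astype(int)-b).mean(2)
    print("eye diff",d[210:236,206:240].mean(),"bracket",d[255:300,195:235].mean()); print((a.min(2)[213:226,220:232]//10))
E
python3 -c "
from h import *
chk('s10','s9')"
```

```text
t 36.4 pos [479.64  32.7  263.53] yaw -2.126 j [ 0.41  0.3  -0.53 -0.   -0.74  0.61] F [-4.67 -2.86  3.31] w 37.897917016116686 g 59.92222845554352
tq [-0.73  1.28 -0.12]
eye diff 2.4434389140271495 bracket 1.5772222222222223
[[21 21 21 21 21 21 21 21 21 21 21 21]
 [13 16 19 21 21 21 21 21 21 21 21 22]
 [19 17 17 16 19 21 21 21 21 21 22 22]
 [20 20 21 18  9  9 17 22 22 21 22 20]
 [20 20 21 18 10  7 11 19 22 22 21 14]
 [17 20 21 19 13  7 14 21 22 22 19  4]
 [19 18 20 21 20 15 13 20 23 22 15  3]
 [16 16 20 20 21 18  9 19 23 19  5  5]
 [17 21 20 21 20 14  6 19 21 10  4  6]
 [21 20 21 21 18  6 11 17 15  3  6  6]
 [21 21 21 19 10  4 19 21  5  5  7  6]
 [21 18 10  6  3 10 17 15  4  7  6  4]
 [ 6  4  3  4 11 20 21  5  5  7  5  5]]
```

>>> move_arm(fingers=[35,35,35,35], travel=[[0,0,0],[0,0,0],[0,0,0],[0,0,0]], dr=[[0,0,-0.08],[0,0,-0.16],[0,0,-0.2],[0,0,-0.2]])

```text
clock: 36.85
position: [477.6, 32.3, 262.6]
ee_rot: [0.984, -0.177, -0.005, 0.002]
contact_force: [-11.4, 1.0, 6.2]
gripper_width: 37.6
grasp_force: 60.3
```

```bash
python3 -c "
from h import *
chk('s11','s10')"
```

```text
t 36.85 pos [477.61  32.33 262.55] yaw -1.926 j [ 0.41  0.3  -0.53 -0.   -0.75  0.81] F [-11.37   0.99   6.17] w 37.57698911082762 g 60.299155712127686
tq [0.57 3.2  0.03]
eye diff 3.930618401206636 bracket 1.6442592592592595
[[21 21 21 21 21 21 21 21 21 21 21 21]
 [13 16 19 21 21 21 21 21 21 21 21 22]
 [19 18 17 16 19 21 21 21 21 21 21 22]
 [20 20 21 18 11 11 17 22 21 21 22 20]
 [20 20 21 18 10  8 11 19 22 22 23 19]
 [17 20 21 19 13  6 10 19 22 22 19  4]
 [19 18 20 21 19 10 13 21 23 22 15  4]
 [17 16 20 21 21 18  9 18 23 20  5  5]
 [20 20 20 21 20 14  7 13 15  9  4  7]
 [20 20 21 21 18  6 11 20 20  3  6  6]
 [21 21 21 19 11  3 19 21  5  5  7  5]
 [21 19 12  6  3 10 17 16  4  7  6  4]
 [ 9  4  3  4 10 20 21  5  6  7  5  4]]
```

>>> move_arm(fingers=[35,35,35,35], travel=[[0,0,0],[0,0,0],[0,0,0],[0,0,0]], dr=[[0,0,-0.08],[0,0,-0.16],[0,0,-0.2],[0,0,-0.2]])

```text
clock: 37.3
position: [475.7, 31.2, 261.6]
ee_rot: [0.997, -0.08, -0.008, 0.003]
contact_force: [-14.1, -1.2, 6.3]
gripper_width: 38.1
grasp_force: 60.0
```

```bash
python3 -c "
from h import *
chk('s12','s11')"
```

```text
t 37.3 pos [475.69  31.23 261.63] yaw -1.73 j [ 0.41  0.3  -0.53 -0.   -0.75  1.01] F [-14.12  -1.22   6.31] w 38.069193976489984 g 60.02175450325012
tq [-0.51  4.26 -0.65]
eye diff 2.953996983408748 bracket 1.4785185185185183
[[21 21 21 21 21 21 21 21 21 21 21 21]
 [13 16 19 21 21 22 21 21 21 21 21 22]
 [19 17 16 16 19 21 21 21 21 21 21 22]
 [20 20 21 18 12 11 14 20 21 21 22 20]
 [20 20 20 19 12  7 11 19 22 22 23 19]
 [17 20 20 19 13  7 11 19 22 22 19  5]
 [18 18 20 21 20 15 13 21 23 22 14  4]
 [17 16 20 20 21 18  9 18 23 20  5  6]
 [20 20 20 21 20 14  7 12 14 10  4  6]
 [20 20 21 21 18  6 11 18 16  3  6  6]
 [21 21 21 19 11  4 19 21  5  5  7  6]
 [21 19 11  6  3 10 17 16  4  6  6  4]
 [ 8  4  3  5 11 20 20  5  5  7  5  4]]
```

>>> move_arm(fingers=[62,62,62,62,62,62,62,62,62,62], travel=[[0,0,0],[0,0,0],[0,0,0],[-0.2,0.1,0],[-0.2,0.1,0],[-0.2,0.1,0],[-0.2,0.1,0],[-0.2,0.1,0],[-0.2,0.1,0],[-0.2,0.1,0]], dr=[[0,0,0],[0,0,0],[0,0,0],[0,0,-0.9],[0,0,-0.9],[0,0,-0.9],[0,0,-0.9],[0,0,-0.9],[0,0,-0.9],[0,0,-0.9]])

```text
clock: 38.35
position: [480.9, 33.4, 264.0]
ee_rot: [0.931, 0.364, 0.001, 0.0]
contact_force: [-0.4, -0.7, 0.0]
gripper_width: 62.3
grasp_force: 0.0
```

>>> move_arm(fingers=[35,35,35,35,35,35], travel=[[0,0,0],[0,0,0],[0,0,0],[0,0,0],[0,0,0],[0,0,0]], dr=[[0,0,0],[0,0,0],[0,0,0],[0,0,0],[0,0,0],[0,0,0]])

```text
clock: 38.95
position: [480.4, 33.1, 264.0]
ee_rot: [0.931, 0.364, 0.0, 0.0]
contact_force: [0.3, -0.5, 1.4]
gripper_width: 37.6
grasp_force: 60.1
```

```bash
python3 -c "
from h import *
chk('s13','s12')"
```

```text
t 38.95 pos [480.41  33.12 263.95] yaw -0.826 j [ 0.41  0.3  -0.53  0.   -0.74  1.91] F [ 0.31 -0.53  1.39] w 37.57409670776723 g 60.12087821960449
tq [ 0.14 -0.05  0.04]
eye diff 4.3544494720965305 bracket 1.8074074074074076
[[21 21 21 21 21 21 21 21 21 21 21 21]
 [15 18 19 21 21 21 21 21 21 21 21 22]
 [19 17 16 17 18 17 19 22 21 21 21 22]
 [20 20 21 18 10  7 17 22 21 21 22 20]
 [20 20 21 18  7  6 14 21 22 22 21 14]
 [17 20 21 19 14  8 16 22 22 22 19  5]
 [19 18 20 21 22 18  7 18 23 22 15  3]
 [17 16 20 20 21 18  9 19 23 19  5  5]
 [21 20 20 21 20 14  6 19 21  9  4  7]
 [20 20 21 21 18  6 11 17 15  3  6  6]
 [21 21 21 19 11  4 19 21  5  5  7  5]
 [21 18 10  5  3 11 18 16  4  7  6  4]
 [ 5  3  3  5 11 20 20  3  5  6  5  4]]
```

>>> move_arm(fingers=[35,35,35], travel=[[0,0,0],[0,0,0],[0,0,0]], dr=[[0,0,-0.04],[0,0,-0.06],[0,0,-0.06]])

```text
clock: 39.3
position: [479.9, 32.7, 263.6]
ee_rot: [0.92, 0.392, -0.001, 0.0]
contact_force: [-0.5, -1.2, 2.3]
gripper_width: 37.9
grasp_force: 60.3
```

```bash
python3 -c "
from h import *
st();print(arm.read_state()['wrist_torque'])"
```

```text
t 39.3 pos [479.87  32.65 263.61] yaw -0.766 j [ 0.41  0.3  -0.53  0.   -0.74  1.97] F [-0.54 -1.18  2.26] w 37.931040794320985 g 60.33406376838684
[-0.27  0.3  -0.2 ]
```

>>> move_arm(fingers=[35,35], travel=[[0,0,0],[0,0,0]], dr=[[0,0,0.04],[0,0,0.04]])

```text
clock: 39.5
position: [479.8, 32.9, 263.6]
ee_rot: [0.928, 0.373, -0.001, -0.0]
contact_force: [-1.5, 1.2, 0.9]
gripper_width: 38.0
grasp_force: 60.3
```

```bash
python3 -c "
from h import *
st();print(arm.read_state()['wrist_torque'])"
```

```text
t 39.5 pos [479.82  32.94 263.57] yaw -0.806 j [ 0.41  0.3  -0.53 -0.   -0.74  1.93] F [-1.52  1.16  0.89] w 37.98275372814948 g 60.33362925052643
[ 0.19  0.67 -0.07]
```

>>> move_arm(fingers=[35,35,35,35,35,35,35,35,35,35], travel=[[0,0,0],[0,0,0],[0,0,0],[0,0,0],[0,0,0],[0,0,0],[0,0,0],[0,0,0],[0,0,0],[0,0,0]], dr=[[0,0,0.13],[0,0,0.26],[0,0,0.39],[0,0,0.52],[0,0,0.65],[0,0,0.78],[0,0,0.91],[0,0,1.04],[0,0,1.17],[0,0,1.3]])

```text
clock: 40.5
position: [479.6, 33.2, 264.0]
ee_rot: [0.964, -0.266, -0.0, -0.0]
contact_force: [-5.8, 1.6, 6.8]
gripper_width: 38.5
grasp_force: 60.8
```

>>> move_arm(fingers=[35,35,35,35,35,35,35,35,35,35], travel=[[0,0,0],[0,0,0],[0,0,0],[0,0,0],[0,0,0],[0,0,0],[0,0,0],[0,0,0],[0,0,0],[0,0,0]], dr=[[0,0,0.13],[0,0,0.26],[0,0,0.39],[0,0,0.52],[0,0,0.65],[0,0,0.78],[0,0,0.91],[0,0,1.04],[0,0,1.17],[0,0,1.3]])

```text
clock: 41.5
position: [479.2, 32.6, 263.8]
ee_rot: [-0.606, 0.795, 0.0, -0.001]
contact_force: [-5.1, -1.1, 4.2]
gripper_width: 38.0
grasp_force: 63.8
```

>>> move_arm(fingers=[35,35,35,35,35,35,35,35,35,35], travel=[[0,0,0],[0,0,0],[0,0,0],[0,0,0],[0,0,0],[0,0,0],[0,0,0],[0,0,0],[0,0,0],[0,0,0]], dr=[[0,0,0.13],[0,0,0.26],[0,0,0.39],[0,0,0.52],[0,0,0.65],[0,0,0.78],[0,0,0.91],[0,0,1.04],[0,0,1.17],[0,0,1.3]])

```text
clock: 42.5
position: [478.8, 32.8, 263.3]
ee_rot: [-0.001, 1.0, -0.0, -0.002]
contact_force: [-6.7, 1.5, 4.1]
gripper_width: 38.1
grasp_force: 63.2
```

>>> move_arm(fingers=[35,35,35,35,62,62,62,62], travel=[[0,0,0],[0,0,0],[0,0,0],[0,0,0],[0,0,0],[0,0,0],[0,0,0],[0,0,0]], dr=[[0,0,0.14],[0,0,0.28],[0,0,0.28],[0,0,0.28],[0,0,0.28],[0,0,0.28],[0,0,0.28],[0,0,0.28]])

```text
clock: 43.3
position: [480.5, 33.1, 263.8]
ee_rot: [0.136, 0.991, 0.0, 0.0]
contact_force: [0.1, -0.2, 0.2]
gripper_width: 62.4
grasp_force: 0.0
```

>>> move_arm(fingers=[62,62,62,62,62,62,62,62,62,62], travel=[[0,0,-30],[0,0,-60],[0,0,-90],[0,0,-120],[0,0,-120],[0,0,-120],[0,0,-120],[0,0,-120],[0,0,-120],[0,0,-120]], dr=[[0,0,0],[0,0,0],[0,0,0],[0,0,0],[0,0,0],[0,0,0],[0,0,0],[0,0,0],[0,0,0],[0,0,0]])

```text
clock: 44.3
position: [480.2, 33.0, 383.2]
ee_rot: [0.136, 0.991, -0.0, -0.001]
contact_force: [-0.2, -0.8, 0.3]
gripper_width: 62.2
grasp_force: 0.0
```

```bash
python3 - <<'E'
from h import *
st()
for n in("side","top"):
    a=arm.get_image(n)[:,:,::-1]; cv2.imwrite(f"pics/raw_{n}F.png",a)
    u,v=np.round(proj(n,w(ST,(76,0,74)))).astype(int); print(n,a.min(2)[v-8:v+9,u-9:u+10]//10)
E
```

```text
t 44.3 pos [480.24  33.03 383.15] yaw 1.298 j [ 0.41  0.16 -0.37 -0.   -1.05 -2.25] F [-0.19 -0.77  0.32] w 62.18652660608114 g 0.0
side [[ 6  6  5 16 22 23 22 22 22 21 21 22 22 22 22 22 22 22 22]
 [ 6  5 11 20 23 22 19 15 15 13 13 14 17 20 21 22 22 22 22]
 [ 5  6 19 23 19 15 15 19 21 21 21 20 17 14 15 20 22 22 22]
 [ 5 13 18 17 14 19 21 21 21 21 21 21 21 21 19 13 18 22 22]
 [10 17 17 17 22 21 21 20 20 20 20 21 21 21 21 18 13 21 22]
 [16 18 15 20 21 21 21 18 17 17 14 17 19 21 21 19 14 19 23]
 [18 17 17 21 21 21 18 17 21 22 19 11  8 16 21 20 13 17 23]
 [21 17 18 21 21 21 18 17 21 22 18  7  6 14 20 20 14 16 23]
 [21 14 18 21 21 21 20 17 18 20 18 12 12 18 22 20 13 11 21]
 [21 14 15 21 21 21 21 20 17 13 17 22 22 22 22 18  5 20 23]
 [23 20  8 17 21 21 21 21 21 21 21 21 22 21 18  8  5 19 21]
 [23 20  7  9 18 21 21 21 21 21 21 21 20 17  9  4 11 12  6]
 [23 21 14  5  7 15 19 20 22 21 17 14 11  4  4 11 18 17  4]
 [22 23 21 15  8  3  4  4  4  4  4  4  3  9 14 21 22  6  6]
 [22 22 23 22 18 13 10  5  5  8  9 10 14 20 24 23 16  4  7]
 [22 22 22 22 23 24 21 15 15 18 19 20 24 23 24 21  5  6  7]
 [2
[... 382 characters left out ...]
24 23 21 23 24 23 24 24 21 17 24 24 25]
 [25 25 20 19 24 24 23 17 19 23 22 22 24 24 23 18 22 24 24]
 [25 23 14 20 24 24 22 20 23 24 22 19 22 24 24 19 21 24 24]
 [25 22 11 20 24 24 21 22 25 25 24 23 23 24 24 19 21 24 24]
 [25 22 10 20 24 24 23 20 16 16 17 22 24 24 23 16 21 25 25]
 [25 24 20 19 24 24 24 20  6  7 17 23 24 24 22 11 21 25 24]
 [25 25 22 14 23 24 24 19  5  8 20 24 24 24 18  8 21 25 25]
 [24 24 24 20 14 22 25 24 22 23 24 25 24 18  9 18 24 25 24]
 [24 25 25 24 19 13 20 23 24 25 24 22 18 13 21 24 25 25 24]
 [25 25 25 25 24 20 11 13 15 17 15 11  8 19 25 25 25 24 24]
 [25 25 25 25 25 25 21  9  9  9  9 20 24 24 25 25 24 24 24]
 [19 20 23 24 24 25 25 25 25 24 24 25 25 25 25 25 25 25 25]]
```

```bash
python3 - <<'E'
from h import *
def inst(q):
    c,s=np.cos(ST[2]),np.sin(ST[2]); d=q[:2]-np.array(ST[:2]); return np.array([c*d[0]+s*d[1],-s*d[0]+c*d[1]])
for n,ps in(("top",[(62,259),(105,264)]),("side",[(280,522),(238,572)])):
    for p in ps: print(n,inst(ray(n,crop(n,p),0)))
# decoy near knob side: base and shadow in the first side crop
for p in [(627,548),(660,560)]: print("decoy",inst(ray("side",crop("side",p),0)))
a=cv2.imread("pics/raw_sideF.png");b=cv2.imread("pics/raw_topF.png")
c=[cv2.resize(x,(400,300),interpolation=cv2.INTER_CUBIC) for x in (a[205:238,196:240],b[150:183,243:287],a[195:300,180:320],b[140:245,190:330])]
cv2.imwrite("pics/fin.png",np.vstack([np.hstack(c[:2]),np.hstack(c[2:])]))
E
```

```text
top [-35.88 167.84]
top [-35.6  139.93]
side [-39.98 134.62]
side [-30.96 168.43]
decoy [-213.87   88.1 ]
decoy [-231.71   88.99]
```

View pics/fin.png

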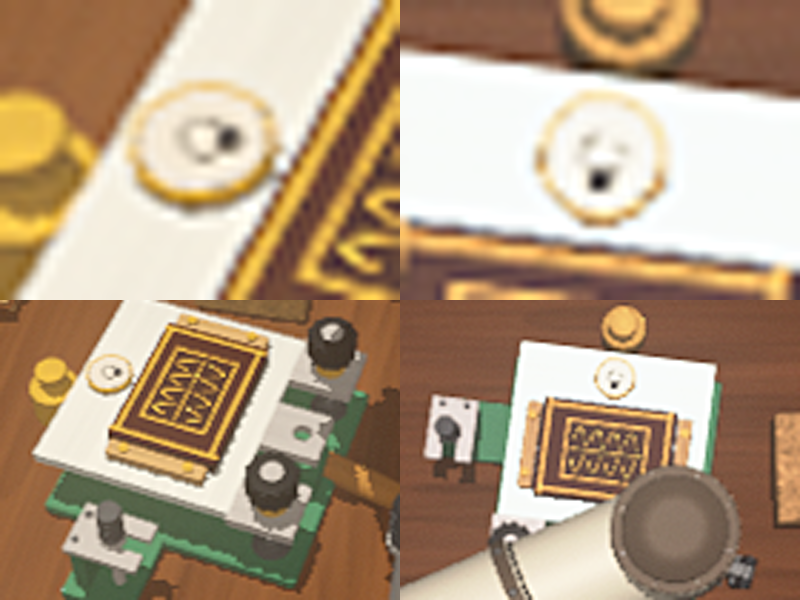

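The last picture shows the pin upright in the notch and the ball at about (229,137) in the side panel, against a ring centre near (203,138): clearly off-centre towards the lid. I'll check the pitch independently from the bore hole in the ear and the plate edges.

```bash
python3 - <<'E'
from h import *
a=cv2.imread("pics/raw_sideF.png")
for z in(56,60,64,68,72,76): print(z,proj("side",w(ST,(-100,0,z))))
print("knob top L,R",proj("side",w(ST,(-100,75,116))),proj("side",w(ST,(-100,-75,116))))
g=a.astype(int); print(a.min(2)[234:250,276:298]//10); print((g[...,1]-g[...,2])[234:250,276:298]//10)
E
```

```text
56 [285.29 244.62]
60 [285.33 243.63]
64 [285.36 242.64]
68 [285.39 241.64]
72 [285.42 240.63]
76 [285.45 239.62]
knob top L,R [274.66 254.51] [295.92 206.04]
[[18 18 18 18 18 18 19 19 19 19 19 20 19 15 13 11  9  8  6  6  7  6]
 [18 18 18 18 18 18 18 18 18 19 19 19 19 19 20 19 17 16 11 10  6  6]
 [18 18 18 19 18 18 18 18 18 18 18 18 19 19 19 19 19 20 20 17  9  7]
 [19 19 19 18 18 18 19 19 19 19 19 18 18 18 19 18 18 19 17 11 10  6]
 [18 18 18 18 19 19 19 19 18 17 18 18 19 19 19 16  9  9 10 11  9  7]
 [18 18 18 18 18 19 18 15 11  9 10 13 16 19 19 17 10 11 11 11  8  6]
 [18 18 18 18 19 18 16 10 10 10 10  9 11 17 19 16 10 11 11 10  7  6]
 [18 18 18 18 18 18 15  9 11 11 11 10 11 16 17 11 10 11 11  9  7  6]
 [18 18 18 18 19 18 16 10  9  9  9  9 11 16 19 17 12 10 10 11  9  7]
 [18 18 18 18 18 19 18 14 10 10 10 12 16 19 19 19 17 12 10 10 10  9]
 [19 19 19 19 18 19 19 19 18 16 14 17 19 19 18 19 19 17  9 10 10 10]
 [19 19 19 19 19 19 19 19 19 19 19 19 18 18 19 19 18 14  9 10 10 10]
 [19 19 19 19 19 19 19 19 19 19 19 19 19 19 19 19 17  9  7  9  9  8]
 [11 15 17 18 19 19 19 19 19 19 19 19 19 19 
[... 568 characters left out ...]
-2  0  2]
 [-2 -2 -2 -1 -2 -2 -2 -2 -1 -1 -1 -2 -2 -2 -2 -2 -1 -1 -2 -1  0  2]
 [-2 -2 -2 -2 -2 -2 -2  1  3  3  3  0 -1 -2 -2 -2 -1 -2 -2  0  2  1]
 [-2 -2 -2 -1 -2 -2 -1  3  6  6  6  6  1 -2 -2 -2 -2 -2 -1  3  5  2]
 [-2 -2 -2 -2 -2 -2 -2 -1  1  2  4  3 -1 -2 -2 -2 -2 -2  1  5  5  4]
 [-1 -2 -1 -1 -2 -2 -2 -2 -2 -1 -1 -2 -2 -2 -2 -2 -2 -2  2  6  5  4]
 [-2 -2 -2 -2 -2 -2 -2 -2 -2 -2 -2 -2 -2 -2 -2 -2 -2 -2  3  6  5  5]
 [-2 -2 -2 -2 -2 -2 -2 -1 -2 -2 -2 -2 -2 -2 -2 -2 -2 -1  2  4  4  3]
 [-2 -2 -2 -2 -2 -2 -2 -2 -1 -2 -2 -2 -2 -2 -2 -2 -2  0  1  3  3  2]
 [-2 -1 -1 -2 -2 -2 -2 -2 -2 -2 -2 -2 -2 -2 -2 -2 -1  2  1 -4 -5  0]
 [-1 -1 -1 -1 -2 -1 -2 -2 -2 -2 -2 -2 -2 -2 -2 -2  0  2  1 -3 -5 -5]]
```

```bash
python3 -c "
from bench import arm
print(arm.job_done())"
```

```text
the job is handed in; nothing more can be done
None
```

I handed the job in at about 44 s: the pin stands in the notch and both screws were set to 4.2 rad from their lower stops (nominal level). I could not confirm level from the images: the ball still appears about 5–9 mm off the ring centre, which I took as an image bias, and the ear's bore hole measured about 2 mm low, within its error.

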